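Lock a load switch into the test base with its latch plate

ROBOT

A 6-joint arm with a two-finger parallel gripper is mounted at the origin on the work surface. World frame = base frame: x ahead of the robot, y to its left, z up, the work surface at z = 0. Lengths are in m, angles in rad, forces in N, time in s.
With the tool pointing down it reaches from about 0.25 to 0.725 m from the base axis. Payload 4 kg.
Tool frame: the origin (TCP) lies on the centre line of the jaws, within the pads' length; the fingertips stand 17 mm ahead of it and the grasp point (between the pads) lies 2 mm behind it; z points along the fingers, x is the direction in which the jaws open and shut, and the axes are right-handed (so a half turn about z gives the same grasp; the last joint's range is limited). The gripper opens to 85 mm and grips with 20 to 120 N. Pads are 22 mm wide; open, the fingers measure 114 mm over their backs; the gripper's body (76 mm by 85 mm) begins 54 mm behind the grasp point. The pads swing forward as they close: fully open they stand 13 mm farther back than shut.
Start: joints at [0, 0.241, 0.005, 1.335, 0, 1.571], TCP at [0.5, -0, 0.248] pointing down, gripper open.
Joint ranges: [-2.72, 2.72], [-1.05, 1.87], [-1.09, 1.28], [-1.99, 2.15], [-1.42, 1.44], [-3.14, 3.14]. Speed limits (rad/s): [2.79, 2.79, 3.14, 3.14, 3.14, 3.14].

INTERFACE

Orientations are given as a unit quaternion [x, y, z, w].
In Python, from workcell import bot gives the robot as it stands.
- The arm moves only by the tool jog_arm, never from a script. Its arguments are lists of equal length, an entry for each row: "jaw": the closure, from 0 (fully open) to 1 (shut); "linear": the shift along the tool's x, y, z in m, a list of three; "delta_rot": the turn, a rotation vector about the tool's x, y, z in degrees, a list of three. A call has exactly 8 rows; each row is the pose to reach, as a shift and turn from the pose commanded when the call began, along the tool's axes at that moment; what a row does not reach only later rows make up. A row lasts 1/12 s, in which the tool goes at most 41.7 mm and 7.16 degrees, less where a joint would pass 70% of its speed; a pose out of reach is approached as far as the arm can. A call with a gripper value outside its range is refused whole. The fingers move at their own pace and stop on an object; the grip force is fixed at half the most. Time passes only in rows, so rows that repeat a pose let the fingers close, or fill a call up. It gives the time, the measured TCP pose, the force and the opening at its end, in the units of the state.
- bot.get_obs(): the state, without advancing time (a new reading comes with each control period).
- bot.camera(name): name is "scene" or "side" or "wrist"; returns (picture, depth): 480x640x3 uint8, red, green, blue; 480x640 float32, m along the optical axis (not along the pixel's ray), 0 where there is no reading.
- bot.calibration(name): a dict with "fovy" (degrees; the focal length in pixels is half the picture's height over the tangent of half this angle, whatever the lens; pixels are square), "cx", "cy" (the principal point, pixels), "origin" and "orientation" of the camera in the world. Camera axes: x right, y down, z forward; pixel columns grow to the right and rows downward; lengths in m; the calibration is good to about 2 mm. A picture is of the moment at which its call begins: read the wrist's pose just before it. calibration takes no time and is no camera call; for the wrist camera it gives the pose at the moment of the call.
- bot.job_done(): hands the job in, once; it reports no verdict.
The state is a dict: "clock": time; "joint_pos": joint angles; "joint_vel": joint speeds; "tau": joint torques, N m; "eef_pos": TCP position; "tool_rot": TCP orientation; "ft_force": force on the tool from outside, world axes, zero at the start; "ft_torque": the same for the moment, N m; "grip_width": finger opening in m.
Only numpy, scipy, OpenCV 4.12 (cv2) and the standard library are available. Lean on these libraries where they do the work, as an engineer would, in place of code of your own. Each camera call takes 0.05 s, during which the arm holds its last target.

TASK

Stand the orange load switch fully down in the black-walled cradle of the blue test base. Then hook the brass latch plate onto the wide-headed stud: tilt its oblong eye past the head and lay it level on the dark pad, tongue towards the switch, so that it cannot lift off. Finally slide the latch plate along until its front shoulder edge meets the white scribed line squarely, and let go; leave the other things on the bench where they are.

Things in the scene. Friction and masses are not known exactly. Their poses are not given: they have to be found in the camera images.
- testbase: fixed test base on the bench: blue plate 275 x 110 x 10 mm with a dark steel pad, a stud and a cradle on it. Origin on the bench exactly below the stud's axis; x runs along the base from the stud to the cradle, y across it, z up. The blue plate spans x -80 to 195 mm, y -55 to 55 mm. The pad spans x -75 to 88 mm, y -50 to 50 mm, its top 22 mm above the bench.
- stud (a point): centre of the top of the stud's round steel head, 45 mm above the bench. Shank 8 mm diameter; head 36 mm diameter and 3 mm thick (40 to 43 mm above the bench) with a low 26 mm disc 2 mm high on top. 18 mm of free shank between the pad and the head's underside. Axes as the test base.
- line (a point): middle of the white scribed line on the pad's top, 81 mm from the stud's axis; the line is 2 mm wide and 96 mm long and runs along the base's y. Nothing stops the plate at the line. Axes as the test base.
- cradle (a point): centre of the cradle's floor, 10 mm above the bench, 141 mm from the stud's axis. Black walls 3 mm thick and 7 mm high enclose 96 mm (along the base's x) by 84 mm (along y). Axes as the test base.
- switch_mid (a point): centre of the loose orange load switch, 33 mm above its underside. Black foot 90 (x) x 78 (y) x 8 mm; above it, centred, an orange body 46 (x) x 70 (y) x 58 mm; 66 mm high in all, about 0.35 kg. Its x must lie along the test base's x; either way round fits. It starts upright on the bench.
- latch_grip (a point): centre of the latch plate's upright black handle block, 24 mm above the plate's underside. The block is 34 mm along the plate's x, 12 mm along y, and stands 40 mm up from the plate's top (top 44 mm above the underside). Loose plate: brass-coloured, 4 mm thick, about 0.18 kg; x points from the handle to the tongue, z up; it starts flat on the bench.
- eye (a point): centre of the latch plate's oblong eye, on its top face, 65 mm ahead of the handle's centre along the plate's x. The through eye is 80 mm (x) by 31 mm (y), so it passes the stud's 36 mm head only when tilted (about 28 degrees does) about its long axis: one long side goes under the head close to the shank, then the other side is lowered. Axes as the plate.
- edge_left (a point): left end of the latch plate's front shoulder edge (the edge of the wide part, from which the tongue sticks out), on its top face: 53 mm ahead of the eye's centre, 27.5 mm to the plate's +y.
- edge_right (a point): right end of the same front shoulder edge, 27.5 mm to the plate's -y.
- latch: the latch plate; origin at the centre of the eye on the plate's underside. From there the plate, 55 mm wide and 4 mm thick, spans x -85 to 53 mm; a tongue 30 mm wide runs on to 81 mm and reaches over the switch's foot when the plate is at the line.
- loadswitch: the load switch; origin at the centre of its underside.
- clip: bystander, to be left alone: U-shaped red clip, 44 x 20 x 18 mm, origin at its underside centre
- spade1: bystander, to be left alone: small zinc spade connector, 28 x 9 x 6 mm, origin at its underside centre
- spade2: bystander, to be left alone: second zinc spade connector, as spade1
- screwdriver: bystander, to be left alone: screwdriver about 180 mm long with a green handle, lying along its x axis
- gasket: bystander, to be left alone: black rubber ring, 68 mm across, 8 mm high, origin at its underside centre
- relay: bystander, to be left alone: grey block relay on a black foot, 40 x 30 x 52 mm high, origin at its underside centre
Not all that is in view belongs to the job. Of the things shaped like the latch, the brass one is meant.

How it is judged:
By the outcome, as a careful person would: the job done as asked, in the order asked, and still so for the second after the job is handed in, with the robot touching nothing.
It also fails if it takes over 67 s, if anything falls off the work surface, if the arm or the gripper's body presses on something with over 40 N, if the wrist force passes 120 N, or if a joint passes its speed limit or range.

## Working session

There is one attempt and no reset: what is moved stays moved. The work goes in short steps, Python scripts to look and compute and a tool call to move; the robot and the scene stay as the last step left them, time stands still between calls to the robot, and variables do not carry over. Pictures are saved under pics/ and viewed, and the job is handed in when it is done.

Besides the shell and the picture viewer there is one more tool, called after "Call:" as name(argument=value, ...), one argument or row to a line, values as JSON. jog_arm: Moves the arm, as the interface text tells. Its arguments: {"type":"object","properties":{"jaw":{"type":"array","items":{"type":"number"}},"linear":{"type":"array","items":{"type":"array","items":{"type":"number"}}},"delta_rot":{"type":"array","items":{"type":"array","items":{"type":"number"}}}},"required":["jaw","linear","delta_rot"]}

```bash
ls; mkdir -p pics
python3 - <<'E'
from workcell import bot
import cv2,numpy as np
print(bot.get_obs())
for n in ["scene","side","wrist"]:
    print(n,bot.calibration(n))
    p,d=bot.camera(n); cv2.imwrite(f"pics/{n}0.png",p[:,:,::-1]); np.savez(f"pics/{n}0.npz",p=p,d=d)
E
```

```text
pics
{'clock': 0.0, 'joint_pos': array([-2.28360638e-05,  2.41430522e-01,  3.75578108e-03,  1.33519587e+00,
        4.36369245e-06,  1.57077840e+00]), 'joint_vel': array([-0.00194784, -0.00029503, -0.00172238, -0.00149768, -0.00036351,
        0.00107376]), 'tau': array([ 5.50268451e-04, -3.72315860e+01,  2.52406776e+01,  1.67737965e-02,
        2.29149265e-05,  1.14679995e-05]), 'eef_pos': array([ 4.99419752e-01, -1.01545834e-05,  2.47416195e-01]), 'tool_rot': array([ 9.99999462e-01, -2.45775958e-06, -1.03714079e-03, -2.20298257e-06]), 'ft_force': array([ 0.77488373, -0.40424815,  0.30209175]), 'ft_torque': array([ 0.01612641,  0.03693387, -0.0059309 ]), 'grip_width': 0.0853866410153247}
scene {'fovy': 50.69906922648383, 'cx': 329.95037264292205, 'cy': 248.99452363480933, 'origin': array([1.18785838, 0.46253377, 0.84208821]), 'orientation': array([ 0.45546165,  0.80787908, -0.32728337, -0.18102945])}
side {'fovy': 47.49699695229042, 'cx': 326.32448620989413, 'cy': 238.2799263024258, 'origin': array([ 0.36463671, -0.79488202,  0.8140107 ]), 'orientation': array([ 0.89777632, -0.10875909,  0.05136977, -0.42371014])}
wrist {'fovy': 70.68349234983853, 'cx': 324.14674843872547, 'cy': 236.16832413582443, 'origin': array([0.49994813, 0.07560884, 0.37334028]), 'orientation': array([ 9.88644177e-01,  3.80791027e-05, -1.16189744e-03,  1.50270888e-01])}
```

View pics/scene0.png

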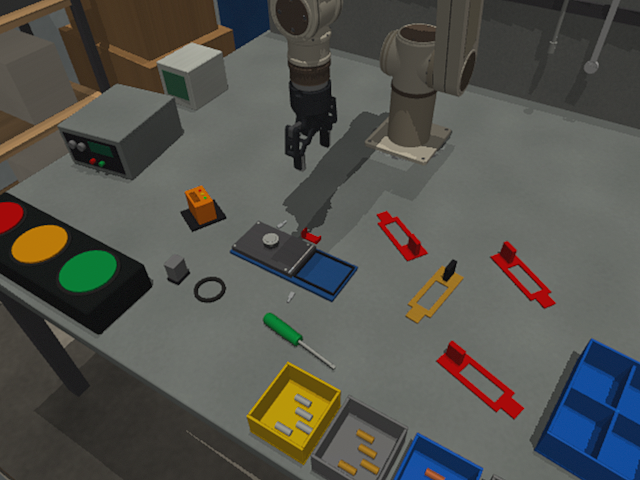

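View pics/side0.png

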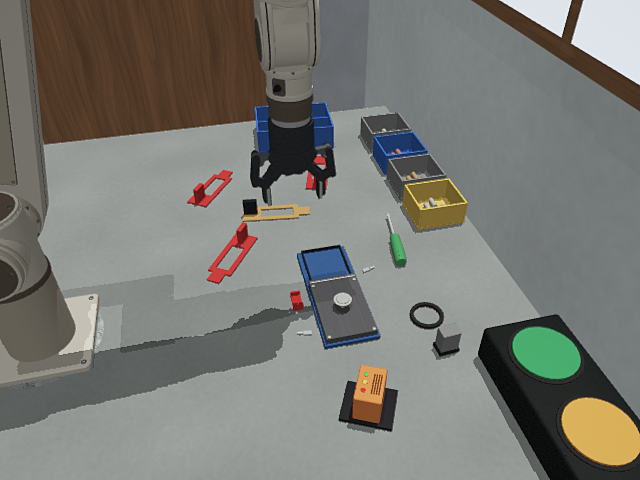

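View pics/wrist0.png

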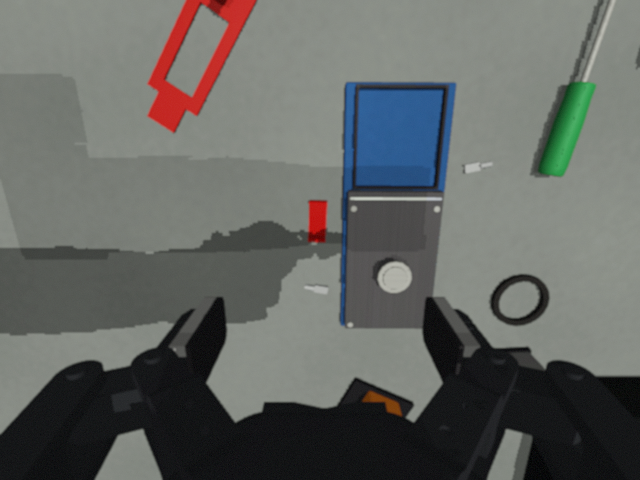

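```bash
cat > h.py <<'E'
import numpy as np,cv2
from scipy.spatial.transform import Rotation as R
from workcell import bot
def snap(n,tag):
    c=bot.calibration(n); o=bot.get_obs(); p,d=bot.camera(n)
    cv2.imwrite(f"pics/{tag}.png",p[:,:,::-1]); np.savez(f"pics/{tag}.npz",p=p,d=d,c=np.array(c,dtype=object))
    return p,d,c
def load(tag,n=None):
    z=np.load(f"pics/{tag}.npz",allow_pickle=True)
    return z['p'],z['d'],(z['c'].item() if 'c' in z else bot.calibration(n))
def rays(c,uv):
    uv=np.atleast_2d(np.asarray(uv,float)); f=240/np.tan(np.radians(c['fovy']/2))
    v=np.c_[(uv[:,0]-c['cx'])/f,(uv[:,1]-c['cy'])/f,np.ones(len(uv))]
    return R.from_quat(c['orientation']).apply(v)
def onplane(c,uv,z):
    r=rays(c,uv); o=np.asarray(c['origin']); t=(z-o[2])/r[:,2]
    return o+r*t[:,None]
def cloud(c,d,m):
    vv,uu=np.nonzero(m&(d>0)); return o3(c,d,uu,vv),uu,vv
def o3(c,d,uu,vv):
    return np.asarray(c['origin'])+rays(c,np.c_[uu,vv])*d[vv,uu][:,None]
def proj(c,P):
    f=240/np.tan(np.radians(c['fovy']/2)); q=R.from_quat(c['orientation']).inv().apply(np.atleast_2d(P)-c['origin'])
    return np.c_[c['cx']+f*q[:,0]/q[:,2],c['cy']+f*q[:,1]/q[:,2]]
def hsv(p): return cv2.cvtColor(p,cv2.COLOR_RGB2HSV)
E
python3 - <<'E'
from h import *
for n in ["scene","side","wrist"]:
    p,d,c=load(n+"0",n); H=hsv(p).astype(int)
    P=o3(c,d,*[a.ravel() for a in np.meshgrid(np.arange(640),np.arange(480))]).reshape(480,640,3)
    ok=(d>0)&(P[...,0]>.2)&(P[...,0]<.9)&(abs(P[...,1])<.6)&(P[...,2]<.15)
    bench=ok&(H[...,1]<40)&(abs(P[...,2])<.006)
    print(n,"bench z",np.median(P[bench][:,2]), 'bench std',P[bench][:,2].std())
    br=ok&(H[...,0]>15)&(H[...,0]<28)&(H[...,1]>100)&(H[...,2]>90)
    orr=ok&(H[...,0]>5)&(H[...,0]<16)&(H[...,1]>150)&(H[...,2]>90)
    bl=ok&(H[...,0]>98)&(H[...,0]<118)&(H[...,1]>120)
    for nm,m in [("brass",br),("orange",orr),("blue",bl)]:
        k,l,s,ce=cv2.connectedComponentsWithStats(m.astype(np.uint8))
        for i in range(1,k):
            if s[i,4]>80:
                q=P[l==i]; print(nm,s[i],"xyz med",np.median(q,0).round(4),"min",q.min(0).round(3),"max",q.max(0).round(3))
p,d,c=load("scene0","scene")
cv2.imwrite("pics/crop_latch.png",cv2.resize(p[200:400,350:590,::-1],None,fx=3,fy=3))
E
```

```text
scene bench z 0.001623442638750916 bench std 0.0016232559582127842
brass [  13  225   55   37 1347] xyz med [ 0.8611 -0.4574  0.0819] min [ 0.81  -0.517  0.076] max [ 0.9   -0.403  0.086]
brass [406 266  57  57 998] xyz med [0.5057 0.2917 0.0056] min [ 0.417  0.26  -0.001] max [0.587 0.331 0.045]
brass [ 261  361   80   84 3140] xyz med [0.8504 0.191  0.0083] min [ 0.793  0.145 -0.002] max [0.9   0.27  0.065]
brass [356 429  19  15 129] xyz med [0.8514 0.3204 0.018 ] min [0.842 0.305 0.005] max [0.856 0.334 0.022]
brass [358 444  19  14 134] xyz med [0.8713 0.3355 0.0179] min [0.863 0.319 0.004] max [0.876 0.349 0.022]
brass [360 459  20  15 142] xyz med [0.8908 0.3503 0.0178] min [0.882 0.335 0.007] max [0.896 0.364 0.021]
orange [185 186  32  39 677] xyz med [ 0.5745 -0.2671  0.0582] min [ 0.531 -0.326  0.008] max [ 0.599 -0.248  0.072]
orange [425 469  19  11 105] xyz med [0.8513 0.443  0.0184] min [0.846 0.431 0.012] max [0.856 0.459 0.023]
blue [230 249 128  53 696] xyz med [0.625  0.0476 0.0107] min [ 0.514 -0.15  -0.   ] max [0.631 0.122 0.022]
blue [ 296  252   56   41 1232] 
[... 1316 characters left out ...]
 [0.5756 0.0717 0.0086] min [0.533 0.027 0.004] max [0.618 0.12  0.017]
blue [297 253  83  96 599] xyz med [ 0.5263 -0.1166  0.0078] min [ 0.519 -0.156 -0.001] max [0.628 0.124 0.012]
wrist bench z 0.00045210063814973833 bench std 0.0008069926172958342
orange [364 391  37  24 328] xyz med [ 0.579  -0.2591  0.0191] min [ 0.551 -0.269  0.008] max [ 0.597 -0.248  0.034]
blue [ 341   83   23  242 1570] xyz med [0.523  0.0453 0.0103] min [ 0.519 -0.15   0.004] max [0.538 0.121 0.015]
blue [365  83  91 109 846] xyz med [0.6239 0.0798 0.0106] min [0.54  0.015 0.008] max [0.628 0.121 0.02 ]
blue [ 355   88   89   99 8097] xyz med [0.5752 0.0705 0.0105] min [0.532 0.019 0.008] max [0.618 0.116 0.019]
```

View pics/crop_latch.png

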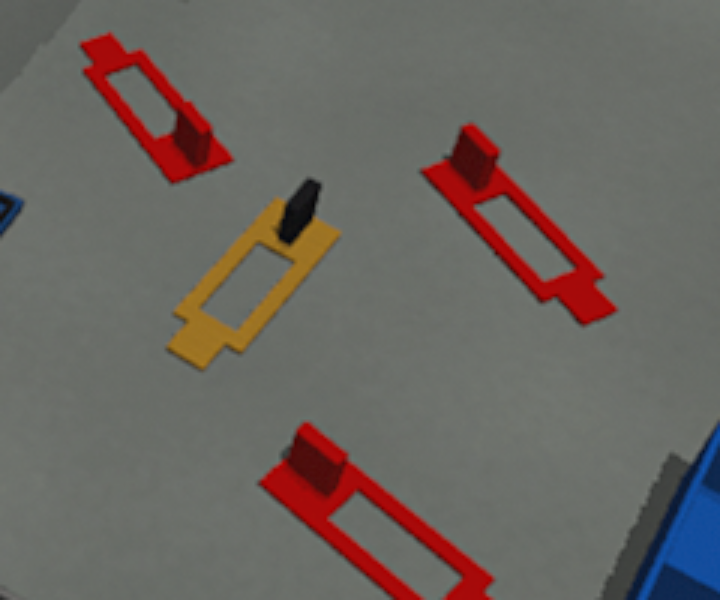

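Run:
```python
from h import *
# wrist: line, stud, cradle floor corners
p,d,c=load("wrist0","wrist"); H=hsv(p).astype(int)
cv2.imwrite("pics/crop_w.png",cv2.resize(p[70:340,300:570,::-1],None,fx=2.2,fy=2.2,interpolation=cv2.INTER_CUBIC))
def comps(m,mn):
    k,l,s,ce=cv2.connectedComponentsWithStats(m.astype(np.uint8))
    return [(s[i],ce[i],l==i) for i in range(1,k) if s[i,4]>mn]
roi=np.zeros((480,640),bool); roi[190:210,340:450]=1
m=roi&(H[...,2]>170)&(H[...,1]<40)
for s,ce,mm in comps(m,20):
    print("line",s,ce); vv,uu=np.nonzero(mm); Q=onplane(c,np.c_[uu,vv],.022)
    r=cv2.minAreaRect((Q[:,:2]*1000).astype(np.float32)); print(r); vx=cv2.fitLine((Q[:,:2]*1000).astype(np.float32),2,0,.01,.01).ravel(); print(vx,np.degrees(np.arctan2(vx[1],vx[0])))
roi[:]=0; roi[255:300,370:420]=1
m=roi&(H[...,2]>140)&(H[...,1]<40)
for s,ce,mm in comps(m,100):
    print("stud",s,ce); vv,uu=np.nonzero(mm); P=o3(c,d,uu,vv); print(np.percentile(P[:,2],[5,50,95]))
    (cx,cy),rad=cv2.minEnclosingCircle(np.c_[uu,vv].astype(np.float32)); print(cx,cy,rad,onplane(c,[[cx,cy],ce],.043))
bl=(H[...,0]>98)&(H[...,0]<118)&(H[...,1]>120)
for s,ce,mm in comps(bl,5000):
    vv,uu=np.nonzero(mm); Q=onplane(c,np.c_[uu,vv],.010); r=cv2.minAreaRect((Q[:,:2]*1000).astype(np.float32)); print("cradle",r)
# whole plate
Q=None
m=bl.copy(); m[:, :330]=0; m[:,470:]=0; m[340:]=0
vv,uu=np.nonzero(m); Q=onplane(c,np.c_[uu,vv],.010); r=cv2.minAreaRect((Q[:,:2]*1000).astype(np.float32)); print("plate",r, cv2.boxPoints(r))
# latch in scene/side
for n in ["scene","side"]:
    p,d,c=load(n+"0",n); H=hsv(p).astype(int)
    br=(H[...,0]>15)&(H[...,0]<28)&(H[...,1]>100)&(H[...,2]>90)
    win=np.zeros_like(br); 
    if n=="scene": win[260:330,400:470]=1
    else: win[200:225,238:315]=1
    vv,uu=np.nonzero(br&win); Q=onplane(c,np.c_[uu,vv],.004)[:,:2]*1000
    r=cv2.minAreaRect(Q.astype(np.float32)); print(n,"latch",r)
    # foot of switch: black; orange top
    fm=(H[...,2]<45)
    win[:]=0
    if n=="scene": win[195:235,175:230]=1
    else: win[370:435,335:402]=1
    vv,uu=np.nonzero(fm&win); Q=onplane(c,np.c_[uu,vv],.008)[:,:2]*1000
    r=cv2.minAreaRect(Q.astype(np.float32)); print(n,"foot",r)
```

```text
line [351 197  90   3 201] [392.68656716 198.33333333]
((574.2409057617188, 8.250370025634766), (93.53850555419922, 2.125771999359131), 0.007051164284348488)
[ 9.9998087e-01 -6.1841253e-03  5.7126697e+02  7.8959961e+00] -0.35432652
stud [378 262  34  31 810] [394.36419753 277.06666667]
[0.04241015 0.04452892 0.04631669]
394.4482116699219 277.0936279296875 16.70311164855957 [[ 0.57394811 -0.07271791  0.043     ]
 [ 0.57385701 -0.0726868   0.043     ]]
cradle ((575.0491333007812, 67.53020477294922), (97.20547485351562, 85.51573944091797), 89.87820434570312)
plate ((573.4431762695312, -14.711929321289062), (271.138427734375, 108.4879150390625), 89.70861053466797) [[ 518.5105   -150.00352 ]
 [ 626.99695  -150.55525 ]
 [ 628.37585   120.579666]
 [ 519.8894    121.13139 ]]
scene latch ((501.760498046875, 293.5315246582031), (55.847164154052734, 167.46823120117188), 81.87158966064453)
scene foot ((564.134033203125, -286.27069091796875), (81.71280670166016, 88.91448974609375), 63.1844482421875)
side latch ((503.12921142578125, 290.19140625), (55.61878967285156, 163.78050231933594), 82.10163879394531)
side foot ((561.2335815429688, -292.5130615234375), (79.91616821289062, 88.24250030517578), 63.36919021606445)
```

View pics/crop_w.png

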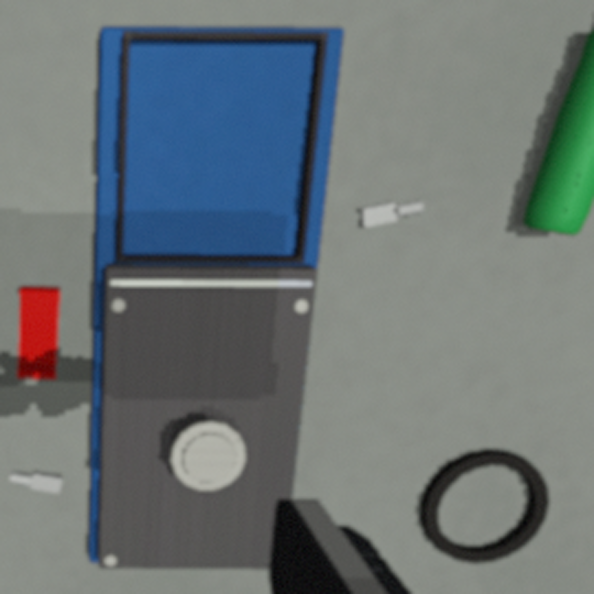

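```bash
cat >> h.py <<'E'
def Rt(yaw,tilt=0):
    # tool x at world yaw (deg), z down; tilt: about tool y (deg)
    a=np.radians(yaw); x=np.array([np.cos(a),np.sin(a),0]); z=np.array([0,0,-1.]); y=np.cross(z,x)
    return R.from_matrix(np.c_[x,y,z])*R.from_euler('y',tilt,degrees=True)
def plan(pos,rot):
    o=bot.get_obs(); r0=R.from_quat(o['tool_rot'])
    print("clock",round(o['clock'],2),"eef",o['eef_pos'].round(4),"F",o['ft_force'].round(1),"w",round(o['grip_width'],4),"q",o['joint_pos'].round(2))
    print(" lin mm",(r0.inv().apply(np.array(pos)-o['eef_pos'])*1000).round(1)," rot",np.degrees((r0.inv()*rot).as_rotvec()).round(2))
E
python3 - <<'E'
from h import *
plan([.563,-.289,.20],Rt(-26.8))
E
```

```text
clock 0.15 eef [0.4995 0.     0.2476] F [-0.7 -0.5 -0.1] w 0.0852 q [0.   0.24 0.   1.34 0.   1.57]
 lin mm [ 63.5 289.   47.5]  rot [2.00e-02 9.00e-02 2.68e+01]
```

Call:
jog_arm(
  jaw=[0,0,0,0,0,0,0,0],
  linear=[
    [0.006,0.029,0.005],
    [0.015,0.069,0.011],
    [0.024,0.11,0.018],
    [0.033,0.15,0.025],
    [0.042,0.19,0.031],
    [0.051,0.23,0.038],
    [0.058,0.265,0.044],
    [0.0635,0.289,0.0475],
  ],
  delta_rot=[
    [0,0,2.7],
    [0,0,6.4],
    [0,0,10.2],
    [0,0,14],
    [0,0,17.7],
    [0,0,21.4],
    [0,0,24.6],
    [0,0.1,26.8],
  ],
)

```text
clock: 0.82
eef_pos: [0.563, -0.2925, 0.199]
tool_rot: [0.972, -0.234, 0.0, 0.0]
ft_force: [-0.0, 0.4, -0.6]
grip_width: 0.0855
```

Run:
```python
from h import *
print(bot.get_obs()['eef_pos'],bot.get_obs()['joint_vel'].round(3))
p,d,c=snap("wrist","w1")
H=hsv(p).astype(int)
o=bot.get_obs(); print(o['eef_pos'])
orr=(H[...,0]>5)&(H[...,0]<18)&(H[...,1]>150)&(H[...,2]>90)
P=o3(c,d,*[a.ravel() for a in np.meshgrid(np.arange(640),np.arange(480))]).reshape(480,640,3)
top=orr&(abs(P[...,2]-.066)<.004)
vv,uu=np.nonzero(top); Q=onplane(c,np.c_[uu,vv],.066)[:,:2]*1000
print("top z",np.median(P[top][:,2]),cv2.minAreaRect(Q.astype(np.float32)))
```

```text
[ 0.56299815 -0.29245666  0.19897921] [-0.338  0.375  0.516  0.133  0.027  0.091]
[ 0.56321465 -0.29594387  0.19796506]
top z 0.06626473653898007 ((562.8513793945312, -288.9822082519531), (69.2757797241211, 45.23554611206055), 63.1663818359375)
```

View pics/w1.png

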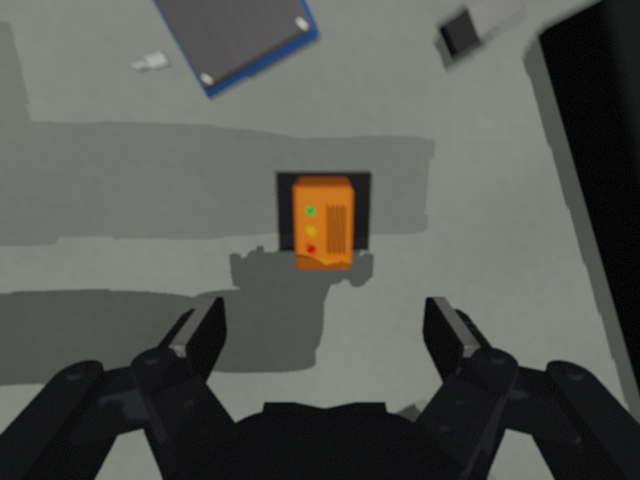

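Run:
```python
from h import *
plan([.563,-.289,.14],Rt(-26.8))
```

```text
clock 0.87 eef [ 0.5632 -0.2959  0.198 ] F [ 2.6 -2.6 -0. ] w 0.0851 q [-0.48  0.54  0.31  1.35 -0.    1.57]
 lin mm [-3.5 -6.2 57.9]  rot [ 0.14 -0.07 -0.53]
```

Call:
jog_arm(
  jaw=[0,0,0,0,0,0,0,0],
  linear=[
    [0,0,0.006],
    [0,0,0.018],
    [0,0,0.032],
    [0,0,0.046],
    [0,0,0.056],
    [0,0,0.06],
    [0,0,0.06],
    [0,0,0.06],
  ],
  delta_rot=[
    [0,0,0],
    [0,0,0],
    [0,0,0],
    [0,0,0],
    [0,0,0],
    [0,0,0],
    [0,0,0],
    [0,0,0],
  ],
)

```text
clock: 1.53
eef_pos: [0.5638, -0.2885, 0.1411]
tool_rot: [0.973, -0.231, 0.001, -0.0]
ft_force: [-0.3, 0.6, 0.5]
grip_width: 0.0857
```

```bash
cat > sw.py <<'E'
from h import *
def top(tag,ztop=.066):
    p,d,c=snap("wrist",tag); H=hsv(p).astype(int)
    orr=(H[...,0]>5)&(H[...,0]<18)&(H[...,1]>150)&(H[...,2]>90)
    P=o3(c,d,*[a.ravel() for a in np.meshgrid(np.arange(640),np.arange(480))]).reshape(480,640,3)
    t=orr&(abs(P[...,2]-ztop)<.004)
    vv,uu=np.nonzero(t); Q=onplane(c,np.c_[uu,vv],ztop)[:,:2]*1000
    print("top z",np.median(P[t][:,2]),cv2.minAreaRect(Q.astype(np.float32)))
E
python3 - <<'E'
from sw import *
print(bot.get_obs()['joint_vel'].round(3))
top("w2")
plan([.563,-.289,.045],Rt(-26.8))
E
```

```text
[-0.005 -0.009  0.02   0.    -0.     0.001]
top z 0.06622953911946361 ((562.8278198242188, -288.5998840332031), (68.2118911743164, 45.37936782836914), 63.19428634643555)
clock 1.58 eef [ 0.5641 -0.2888  0.1417] F [-0.8  1.1  0.5] w 0.0856 q [-0.47  0.56  0.21  1.21  0.    1.56]
 lin mm [-1.2  0.7 96.7]  rot [-0.03 -0.17  0.04]
```

Call:
jog_arm(
  jaw=[0,0,0,0,0,0,0.3,1],
  linear=[
    [-0.001,0,0.01],
    [-0.001,0.0005,0.028],
    [-0.001,0.0005,0.05],
    [-0.001,0.0005,0.072],
    [-0.001,0.0005,0.088],
    [-0.001,0.0005,0.096],
    [-0.001,0.0005,0.096],
    [-0.001,0.0005,0.096],
  ],
  delta_rot=[
    [0,0,0],
    [0,0,0],
    [0,0,0],
    [0,0,0],
    [0,0,0],
    [0,0,0],
    [0,0,0],
    [0,0,0],
  ],
)

```text
clock: 2.25
eef_pos: [0.5628, -0.2891, 0.045]
tool_rot: [0.973, -0.232, 0.001, -0.0]
ft_force: [-0.2, -0.4, 0.3]
grip_width: 0.0639
```

Call:
jog_arm(
  jaw=[1,1,1,1,1,1,1,1],
  linear=[
    [0,0,0],
    [0,0,0],
    [0,0,0],
    [0,0,0],
    [0,0,-0.003],
    [0,0,-0.01],
    [0,0,-0.02],
    [0,0,-0.03],
  ],
  delta_rot=[
    [0,0,0],
    [0,0,0],
    [0,0,0],
    [0,0,0],
    [0,0,0],
    [0,0,0],
    [0,0,0],
    [0,0,0],
  ],
)

```text
clock: 2.92
eef_pos: [0.562, -0.2888, 0.0749]
tool_rot: [0.973, -0.232, 0.0, -0.0]
ft_force: [-0.5, -0.2, -2.1]
grip_width: 0.0457
```

Run:
```python
from h import *
plan([.5748,.068,.14],Rt(89.7))
```

```text
clock 2.92 eef [ 0.562  -0.2888  0.0749] F [-0.5 -0.2 -2.1] w 0.0457 q [-0.47  0.62  0.11  1.07  0.    1.56]
 lin mm [-149.5 -324.2  -64.9]  rot [-2.000e-02 -2.000e-02 -1.165e+02]
```

Call:
jog_arm(
  jaw=[1,1,1,1,1,1,1,1],
  linear=[
    [0,0,-0.02],
    [-0.004,-0.009,-0.045],
    [-0.015,-0.032,-0.065],
    [-0.029,-0.063,-0.065],
    [-0.044,-0.095,-0.065],
    [-0.058,-0.127,-0.065],
    [-0.07,-0.15,-0.065],
    [-0.075,-0.163,-0.065],
  ],
  delta_rot=[
    [0,0,-4],
    [0,0,-11],
    [0,0,-18],
    [0,0,-25],
    [0,0,-32],
    [0,0,-39],
    [0,0,-46],
    [0,0,-52],
  ],
)

```text
clock: 3.58
eef_pos: [0.5687, -0.1063, 0.1409]
tool_rot: [0.975, 0.223, 0.001, -0.0]
ft_force: [-0.2, 0.2, -2.9]
grip_width: 0.0454
```

Run:
```python
from h import *
plan([.5748,.068,.14],Rt(89.7))
```

```text
clock 3.58 eef [ 0.5687 -0.1063  0.1409] F [-0.2  0.2 -2.9] w 0.0454 q [-0.19  0.46  0.03  1.14  0.    0.94]
 lin mm [  81.1 -154.4    1. ]  rot [  0.07  -0.11 -63.99]
```

Call:
jog_arm(
  jaw=[1,1,1,1,1,1,1,1],
  linear=[
    [0.008,-0.015,0],
    [0.024,-0.046,0],
    [0.042,-0.08,0],
    [0.058,-0.11,0],
    [0.071,-0.135,0],
    [0.079,-0.15,0],
    [0.0826,-0.1572,0],
    [0.0826,-0.1572,0],
  ],
  delta_rot=[
    [0,0,-7],
    [0,0,-14],
    [0,0,-21],
    [0,0,-28],
    [0,0,-35],
    [0,0,-42],
    [0,0,-49],
    [0,0,-56],
  ],
)

```text
clock: 4.25
eef_pos: [0.577, 0.0704, 0.1407]
tool_rot: [0.756, 0.654, 0.001, 0.001]
ft_force: [0.0, 0.1, -2.4]
grip_width: 0.0452
```

Run:
```python
from h import *
plan([.5748,.068,.14],Rt(89.7))
```

```text
clock 4.25 eef [0.577  0.0704 0.1407] F [ 0.   0.1 -2.4] w 0.0452 q [0.12 0.46 0.04 1.14 0.   0.27]
 lin mm [-2.7 -1.8  0.7]  rot [ 0.15 -0.04 -7.94]
```

Call:
jog_arm(
  jaw=[1,1,1,1,1,1,1,1],
  linear=[
    [0,0,0],
    [-0.001,-0.001,0],
    [-0.001,-0.001,0],
    [-0.001,-0.001,0],
    [-0.001,-0.001,0],
    [-0.001,-0.001,0],
    [-0.001,-0.001,0],
    [-0.001,-0.001,0],
  ],
  delta_rot=[
    [0,0,-4],
    [0,0,-7],
    [0,0,-8],
    [0,0,-8],
    [0,0,-8],
    [0,0,-8],
    [0,0,-8],
    [0,0,-8],
  ],
)

```text
clock: 4.92
eef_pos: [0.5757, 0.0668, 0.1397]
tool_rot: [0.712, 0.702, 0.0, 0.001]
ft_force: [-0.3, 0.4, -4.0]
grip_width: 0.0451
```

Run:
```python
from sw import *
top("w3",.066+.095)
plan([.5748,.068,.055],Rt(89.7))
```

```text
top z 0.15927593169759952 ((570.4277954101562, 66.583251953125), (44.03238296508789, 61.532108306884766), 89.13548278808594)
clock 4.97 eef [0.5757 0.0668 0.1397] F [ 0.  -0.4 -3.2] w 0.0455 q [ 0.12  0.46  0.03  1.14 -0.    0.13]
 lin mm [ 1.3 -1.  84.7]  rot [ 0.09  0.02 -0.53]
```

View pics/w3.png

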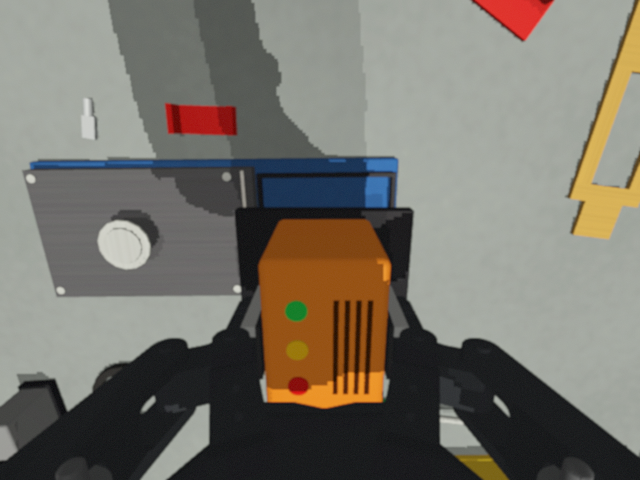

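Call:
jog_arm(
  jaw=[1,1,1,1,1,1,1,1],
  linear=[
    [0.001,0,0.008],
    [0.001,0,0.022],
    [0.001,0,0.04],
    [0.001,0,0.056],
    [0.001,0,0.068],
    [0.001,0,0.073],
    [0.001,0,0.074],
    [0.001,0,0.074],
  ],
  delta_rot=[
    [0,0,-0.5],
    [0,0,-0.5],
    [0,0,-0.5],
    [0,0,-0.5],
    [0,0,-0.5],
    [0,0,-0.5],
    [0,0,-0.5],
    [0,0,-0.5],
  ],
)

```text
clock: 5.63
eef_pos: [0.5757, 0.0679, 0.0654]
tool_rot: [0.709, 0.705, 0.0, 0.001]
ft_force: [0.7, -1.0, -2.9]
grip_width: 0.0457
```

Run:
```python
from h import *
plan([.5748,.068,.055],Rt(89.7))
p,d,c=snap("wrist","w4"); p,d,c=snap("scene","s4")
cv2.imwrite("pics/s4c.png",cv2.resize(p[150:330,200:440,::-1],None,fx=3,fy=3,interpolation=cv2.INTER_CUBIC))
```

```text
clock 5.63 eef [0.5757 0.0679 0.0654] F [ 0.7 -1.  -2.9] w 0.0457 q [ 0.12  0.53 -0.06  0.98 -0.    0.12]
 lin mm [ 0.1 -0.9 10.4]  rot [0.06 0.02 0.01]
```

View pics/w4.png

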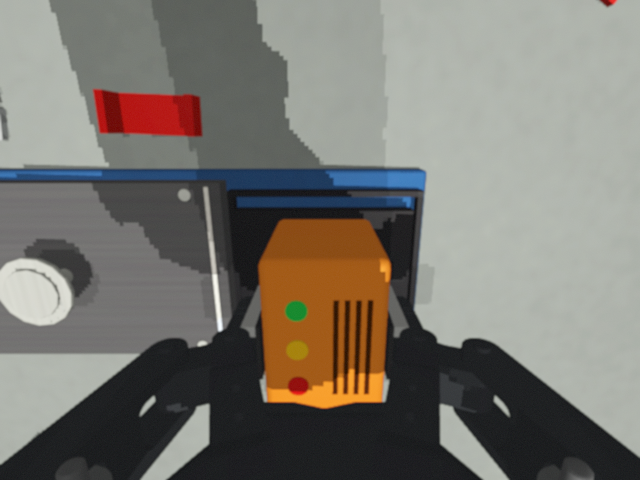

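View pics/s4c.png

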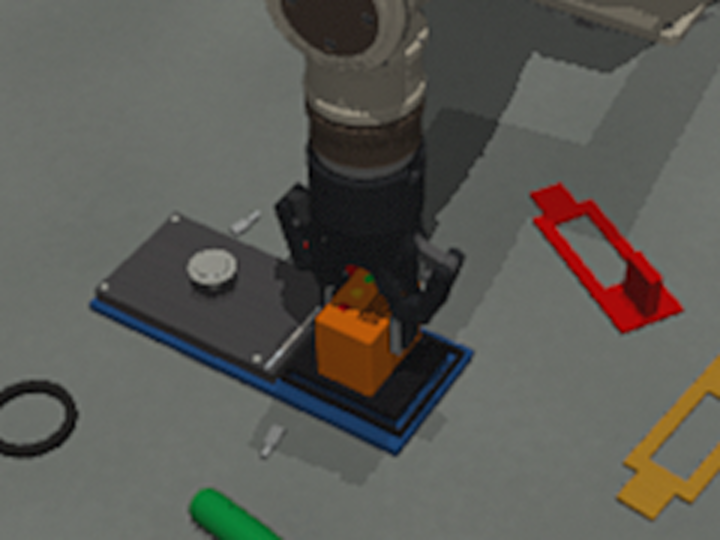

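Run:
```python
from h import *
p,d,c=load("w4")
cv2.imwrite("pics/w4c.png",cv2.resize(p[160:320,200:440,::-1],None,fx=3.3,fy=3.3,interpolation=cv2.INTER_CUBIC))
g=p.astype(int)
for u in (250,330,400): print(u,[tuple(g[v,u]) for v in range(186,214)])
for v in (230,): print([(u,tuple(g[v,u])) for u in list(range(222,242))+list(range(400,420))])
```

```text
250 [(np.int64(30), np.int64(58), np.int64(93)), (np.int64(28), np.int64(56), np.int64(90)), (np.int64(29), np.int64(51), np.int64(82)), (np.int64(28), np.int64(41), np.int64(60)), (np.int64(24), np.int64(27), np.int64(34)), (np.int64(20), np.int64(23), np.int64(22)), (np.int64(22), np.int64(24), np.int64(24)), (np.int64(21), np.int64(23), np.int64(23)), (np.int64(23), np.int64(24), np.int64(25)), (np.int64(24), np.int64(26), np.int64(29)), (np.int64(28), np.int64(36), np.int64(53)), (np.int64(26), np.int64(47), np.int64(75)), (np.int64(30), np.int64(56), np.int64(90)), (np.int64(30), np.int64(59), np.int64(94)), (np.int64(33), np.int64(59), np.int64(94)), (np.int64(30), np.int64(59), np.int64(92)), (np.int64(30), np.int64(59), np.int64(92)), (np.int64(30), np.int64(58), np.int64(92)), (np.int64(34), np.int64(61), np.int64(94)), (np.int64(30), np.int64(57), np.int64(91)), (np.int64(26), np.int64(51), np.int64(81)), (np.int64(25), np.int64(40), np.int64(58)), (np.int64(19), np.int64(23), np.int64(31)), (np.int64(21), np.int64(23), np.int64(21)), (np.int64(21), np.int64(20), np.int64(2
[... 3965 characters left out ...]
64(34), np.int64(31), np.int64(34))), (407, (np.int64(33), np.int64(32), np.int64(34))), (408, (np.int64(34), np.int64(33), np.int64(35))), (409, (np.int64(30), np.int64(29), np.int64(31))), (410, (np.int64(32), np.int64(31), np.int64(32))), (411, (np.int64(27), np.int64(28), np.int64(29))), (412, (np.int64(29), np.int64(27), np.int64(29))), (413, (np.int64(24), np.int64(23), np.int64(25))), (414, (np.int64(35), np.int64(34), np.int64(35))), (415, (np.int64(50), np.int64(53), np.int64(52))), (416, (np.int64(71), np.int64(70), np.int64(70))), (417, (np.int64(73), np.int64(72), np.int64(71))), (418, (np.int64(71), np.int64(69), np.int64(70))), (419, (np.int64(71), np.int64(75), np.int64(82)))]
```

View pics/w4c.png

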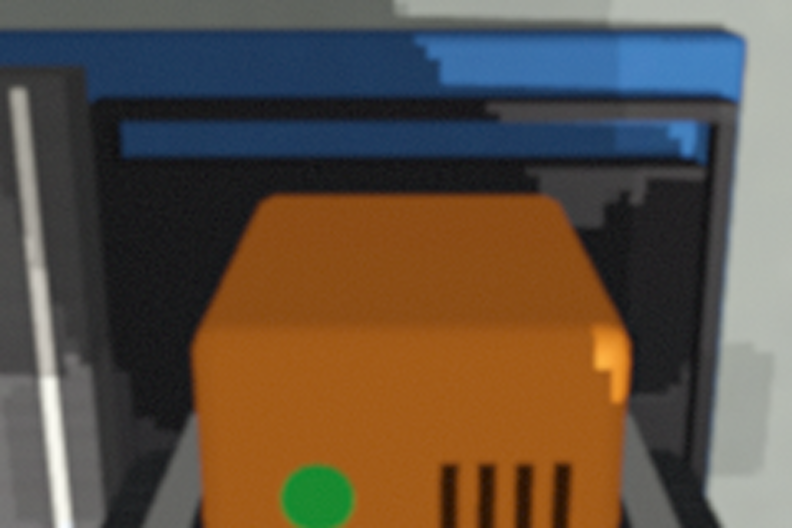

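Run:
```python
from h import *
p,d,c=load("w4")
print("wall near inner x",onplane(c,[[330,196.5],[250,196.5]],.017)); print("foot near bottom",onplane(c,[[330,207],[250,207]],.0205))
print("wall L/R inner y", onplane(c,[[236,199],[414.5,199]],.017)); print("foot R top",onplane(c,[[413,213]],.0285))
```

```text
wall near inner x [[0.53263706 0.07078147 0.017     ]
 [0.53241501 0.02918694 0.017     ]]
foot near bottom [[0.53743587 0.07072357 0.0205    ]
 [0.53721662 0.0295809  0.0205    ]]
wall L/R inner y [[0.53369215 0.02179804 0.017     ]
 [0.53418846 0.11480682 0.017     ]]
foot R top [[0.5389097  0.11149192 0.0285    ]]
```

Call:
jog_arm(
  jaw=[1,1,1,1,1,1,1,1],
  linear=[
    [0.0005,-0.0012,0],
    [0.0005,-0.0012,0],
    [0.0005,-0.0012,0.002],
    [0.0005,-0.0012,0.005],
    [0.0005,-0.0012,0.008],
    [0.0005,-0.0012,0.01],
    [0.0005,-0.0012,0.0105],
    [0.0005,-0.0012,0.0105],
  ],
  delta_rot=[
    [0,0,0],
    [0,0,0],
    [0,0,0],
    [0,0,0],
    [0,0,0],
    [0,0,0],
    [0,0,0],
    [0,0,0],
  ],
)

```text
clock: 6.4
eef_pos: [0.5748, 0.0683, 0.0567]
tool_rot: [0.709, 0.705, 0.001, 0.001]
ft_force: [-2.9, -2.1, 6.4]
grip_width: 0.0447
```

Run:
```python
from h import *
plan([.5748,.068,.055],Rt(89.7))
p,d,c=snap("wrist","w5")
cv2.imwrite("pics/w5c.png",cv2.resize(p[160:320,200:440,::-1],None,fx=3.3,fy=3.3,interpolation=cv2.INTER_CUBIC))
```

```text
clock 6.4 eef [0.5748 0.0683 0.0567] F [-2.9 -2.1  6.4] w 0.0447 q [ 0.12  0.54 -0.08  0.95 -0.    0.12]
 lin mm [-0.3  0.   1.7]  rot [ 0.14 -0.   -0.01]
```

View pics/w5c.png

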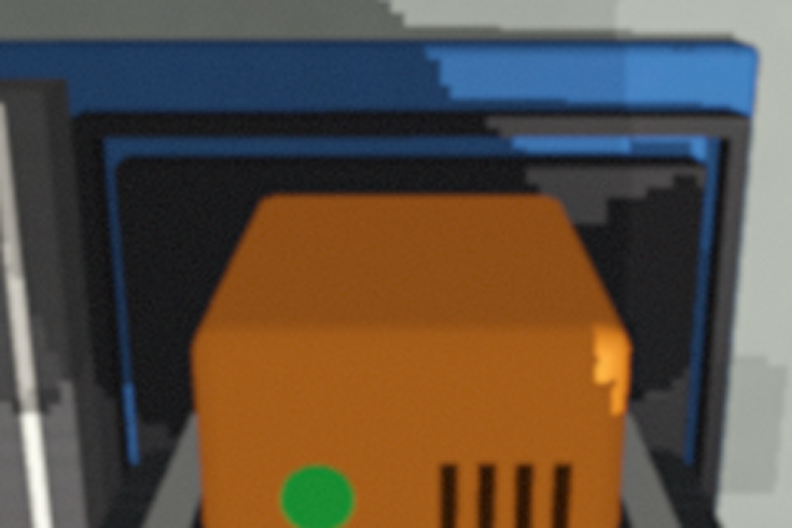

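Call:
jog_arm(
  jaw=[0.3,0.2,0.1,0.1,0.1,0.1,0.1,0.1],
  linear=[
    [0,0,0],
    [0,0,0],
    [0,0,0],
    [0,0,-0.01],
    [0,0,-0.035],
    [0,0,-0.065],
    [0,0,-0.09],
    [0,0,-0.1],
  ],
  delta_rot=[
    [0,0,0],
    [0,0,0],
    [0,0,0],
    [0,0,0],
    [0,0,0],
    [0,0,0],
    [0,0,0],
    [0,0,0],
  ],
)

```text
clock: 7.12
eef_pos: [0.5768, 0.0687, 0.16]
tool_rot: [0.709, 0.705, 0.003, 0.003]
ft_force: [0.4, -0.1, 0.1]
grip_width: 0.077
```

Run:
```python
from h import *
plan([.44,.298,.2],Rt(81.9))
p,d,c=snap("wrist","w6"); H=hsv(p).astype(int)
orr=(H[...,0]>5)&(H[...,0]<18)&(H[...,1]>150)&(H[...,2]>90)
P=o3(c,d,*[a.ravel() for a in np.meshgrid(np.arange(640),np.arange(480))]).reshape(480,640,3)
t=orr&(abs(P[...,2]-.076)<.006); q=P[t]
print(np.percentile(q[:,2],[5,50,95]))
A=np.c_[q[:,:2],np.ones(len(q))]; print("plane",np.linalg.lstsq(A,q[:,2],rcond=None)[0])
vv,uu=np.nonzero(t); Q=onplane(c,np.c_[uu,vv],.076)[:,:2]*1000; print(cv2.minAreaRect(Q.astype(np.float32)))
foot=(P[...,2]<.022)&(P[...,2]>.014)&(abs(P[...,0]-.575)<.05)&(P[...,1]>.02)&(P[...,1]<.12)&(H[...,2]<90)
print("foot z",np.percentile(P[foot][:,2],[10,50,90]))
```

```text
clock 7.12 eef [0.5768 0.0687 0.16  ] F [ 0.4 -0.1  0.1] w 0.077 q [ 0.12  0.44  0.06  1.18 -0.    0.12]
 lin mm [ 228.6 -137.6  -41.1]  rot [ 0.5  -0.06  7.8 ]
[0.07469355 0.07619825 0.07731252]
plane [0.00728983 0.00204327 0.07179918]
((574.3945922851562, 68.0953369140625), (45.42098617553711, 69.93830108642578), 89.99247741699219)
foot z [0.01685955 0.01807709 0.01902478]
```

View pics/w6.png

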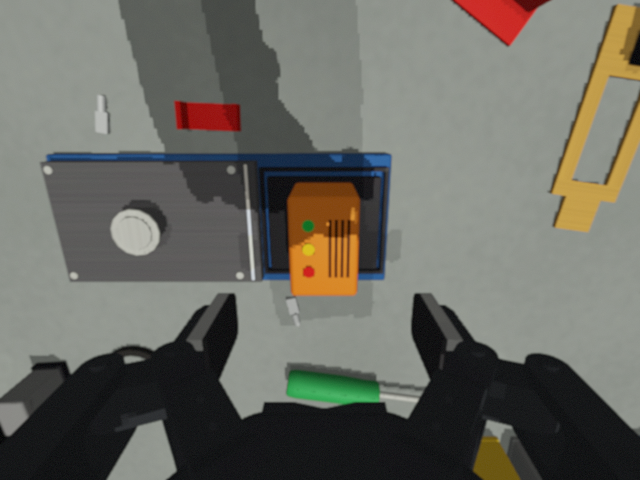

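Call:
jog_arm(
  jaw=[0.1,0.1,0.1,0.1,0.1,0.1,0.1,0.1],
  linear=[
    [0.025,-0.015,-0.005],
    [0.06,-0.036,-0.011],
    [0.096,-0.058,-0.018],
    [0.131,-0.079,-0.024],
    [0.166,-0.1,-0.03],
    [0.2,-0.12,-0.036],
    [0.22,-0.132,-0.04],
    [0.2285,-0.1375,-0.04],
  ],
  delta_rot=[
    [0,0,1],
    [0,0,2],
    [0,0,3],
    [0,0,4],
    [0,0,5],
    [0,0,6],
    [0,0,7],
    [0,0,7.8],
  ],
)

```text
clock: 7.83
eef_pos: [0.436, 0.3006, 0.1948]
tool_rot: [0.754, 0.657, 0.001, 0.0]
ft_force: [-0.2, -0.4, 0.3]
grip_width: 0.0766
```

Run:
```python
from h import *
print(bot.get_obs()['joint_vel'].round(2))
p,d,c=snap("wrist","w7")
```

```text
[ 0.19  0.02 -0.01 -0.01 -0.03  0.36]
```

View pics/w7.png

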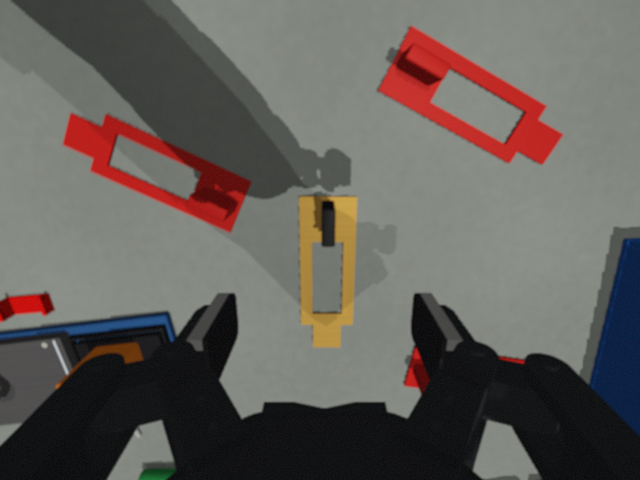

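```bash
cat > la.py <<'E'
from h import *
def latch(tag,zb=0.0,cam="wrist",box=None,new=True):
    p,d,c=snap(cam,tag) if new else load(tag)
    H=hsv(p).astype(int)
    br=((H[...,0]>14)&(H[...,0]<30)&(H[...,1]>100)&(H[...,2]>60))
    P=o3(c,d,*[a.ravel() for a in np.meshgrid(np.arange(640),np.arange(480))]).reshape(480,640,3)
    m=br&(abs(P[...,2]-zb-.004)<.006)
    if box: 
        w=np.zeros_like(m); w[box[1]:box[3],box[0]:box[2]]=1; m&=w
    k,l,s,ce=cv2.connectedComponentsWithStats(m.astype(np.uint8)); i=1+np.argmax(s[1:,4]); m=l==i
    vv,uu=np.nonzero(m); Q=onplane(c,np.c_[uu,vv],zb+.004)[:,:2]*1000
    r=cv2.minAreaRect(Q.astype(np.float32)); print("latch rect",np.round(r[0],1),np.round(r[1],1),round(r[2],2),"z",np.median(P[m][:,2]).round(4))
    # black handle top
    hb=(abs(P[...,2]-zb-.044)<.004)&(H[...,2]<80)
    cen=np.array(r[0])/1000; hb&=np.hypot(P[...,0]-cen[0],P[...,1]-cen[1])<.1
    k,l,s,ce=cv2.connectedComponentsWithStats(hb.astype(np.uint8)); 
    if k>1:
        i=1+np.argmax(s[1:,4]); vv,uu=np.nonzero(l==i); Q=onplane(c,np.c_[uu,vv],zb+.044)[:,:2]*1000
        h=cv2.minAreaRect(Q.astype(np.float32)); print("handle rect",np.round(h[0],1),np.round(h[1],1),round(h[2],2),"px",ce[i])
    return p,d,c,m
E
python3 - <<'E'
from la import *
latch("w7",new=False)
plan([.44,.3,.12],Rt(81.9))
E
```

```text
latch rect [501.6 294. ] [ 55.1 165.4] 81.7 z 0.0042
handle rect [439.4 302.6] [10.7 33. ] 84.19 px [327.23628692 227.15400844]
clock 7.88 eef [0.4357 0.3008 0.1943] F [-0.3  1.1 -0.5] w 0.0769 q [ 0.6   0.33 -0.02  1.22  0.    0.74]
 lin mm [-0.3  4.4 74.3]  rot [ 0.01 -0.03  0.23]
```

Call:
jog_arm(
  jaw=[0.3,0.5,0.5,0.5,0.5,0.5,0.5,0.5],
  linear=[
    [0,0,0.01],
    [0.001,0.001,0.03],
    [0.002,0.001,0.055],
    [0.003,0.001,0.075],
    [0.004,0.001,0.087],
    [0.004,0.001,0.09],
    [0.004,0.001,0.09],
    [0.004,0.001,0.09],
  ],
  delta_rot=[
    [0,0,0],
    [0,0,0.2],
    [0,0,0.2],
    [0,0,0.2],
    [0,0,0.2],
    [0,0,0.2],
    [0,0,0.2],
    [0,0,0.2],
  ],
)

```text
clock: 8.55
eef_pos: [0.4402, 0.3006, 0.1046]
tool_rot: [0.757, 0.654, 0.0, 0.001]
ft_force: [-0.3, 0.3, 0.0]
grip_width: 0.0425
```

Run:
```python
from la import *
plan([.4395,.3028,.03],Rt(81.7))
latch("w8")
```

```text
clock 8.55 eef [0.4402 0.3006 0.1046] F [-0.3  0.3  0. ] w 0.0425 q [ 0.6   0.41 -0.15  1.01 -0.    0.75]
 lin mm [ 2.2 -1.2 74.6]  rot [ 0.08  0.04 -0.07]
latch rect [501.6 293.7] [ 55.3 164.2] 81.77 z 0.0042
handle rect [439.4 302.7] [10.9 34.3] 81.63 px [328.12864322 262.15075377]
```

View pics/w8.png

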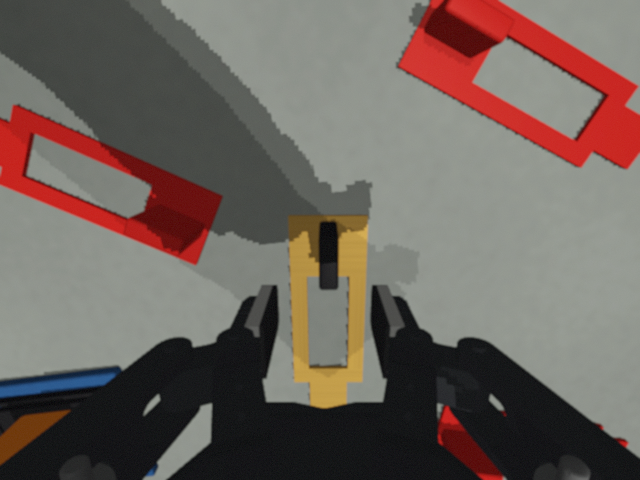

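Call:
jog_arm(
  jaw=[0.5,0.5,0.5,0.5,0.5,0.5,1,1],
  linear=[
    [0.001,-0.001,0.008],
    [0.002,-0.001,0.022],
    [0.002,-0.001,0.04],
    [0.002,-0.001,0.058],
    [0.002,-0.001,0.07],
    [0.002,-0.001,0.0745],
    [0.002,-0.001,0.0745],
    [0.002,-0.001,0.0745],
  ],
  delta_rot=[
    [0,0,0],
    [0,0,0],
    [0,0,0],
    [0,0,0],
    [0,0,0],
    [0,0,0],
    [0,0,0],
    [0,0,0],
  ],
)

```text
clock: 9.27
eef_pos: [0.4397, 0.3038, 0.0309]
tool_rot: [0.756, 0.654, 0.001, 0.001]
ft_force: [0.5, 0.0, 0.4]
grip_width: 0.0195
```

Call:
jog_arm(
  jaw=[1,1,1,1,1,1,1,1],
  linear=[
    [0,0,0],
    [0,0,0],
    [0,0,0],
    [0,0,-0.002],
    [0,0,-0.01],
    [0,0,-0.025],
    [0,0,-0.045],
    [0,0,-0.06],
  ],
  delta_rot=[
    [0,0,0],
    [0,0,0],
    [0,0,0],
    [0,0,0],
    [0,0,0],
    [0,0,0],
    [0,0,0],
    [0,0,0],
  ],
)

```text
clock: 9.93
eef_pos: [0.4391, 0.3034, 0.0918]
tool_rot: [0.756, 0.654, 0.0, 0.001]
ft_force: [0.5, -0.2, -1.9]
grip_width: 0.0108
```

Run:
```python
from la import *
plan([.575,-.13,.16],Rt(179.7))
latch("w9",.06)
```

```text
clock 9.93 eef [0.4391 0.3034 0.0918] F [ 0.5 -0.2 -1.9] w 0.0108 q [ 0.61  0.42 -0.16  0.98 -0.    0.75]
 lin mm [-409.3  197.2  -67.9]  rot [ 6.0e-02  9.0e-02 -9.8e+01]
latch rect [439.2 303.1] [54.9 40.2] 81.68 z 0.0646
handle rect [438.5 303.2] [15.2 35.6] 81.69 px [324.4201304  332.08394458]
```

View pics/w9.png

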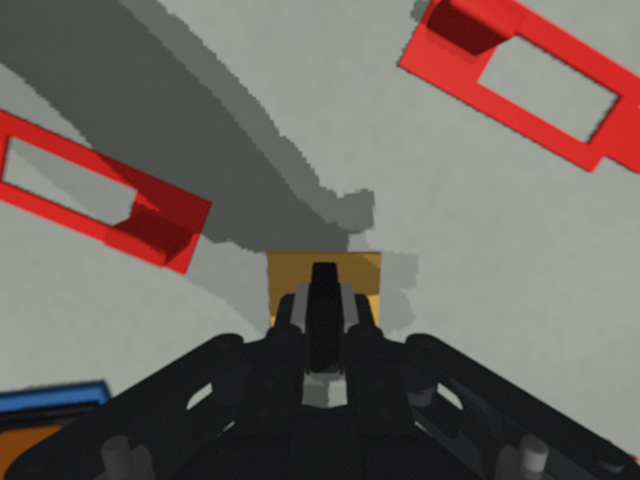

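Call:
jog_arm(
  jaw=[1,1,1,1,1,1,1,1],
  linear=[
    [-0.012,0.006,-0.015],
    [-0.037,0.018,-0.035],
    [-0.065,0.032,-0.055],
    [-0.094,0.045,-0.068],
    [-0.123,0.059,-0.068],
    [-0.151,0.073,-0.068],
    [-0.18,0.087,-0.068],
    [-0.205,0.099,-0.068],
  ],
  delta_rot=[
    [0,0,-4],
    [0,0,-10],
    [0,0,-17],
    [0,0,-24],
    [0,0,-31],
    [0,0,-38],
    [0,0,-44],
    [0,0,-50],
  ],
)

```text
clock: 10.65
eef_pos: [0.5075, 0.0843, 0.1586]
tool_rot: [0.407, 0.913, -0.0, 0.001]
ft_force: [0.9, 0.8, -1.5]
grip_width: 0.0111
```

Run:
```python
from la import *
plan([.56,-.132,.16],Rt(179.7))
p,d,c=load("w6")
def ell(p,c,box,z):
    g=hsv(p).astype(int); m=np.zeros((480,640),np.uint8); x0,y0,x1,y1=box
    m[y0:y1,x0:x1]=((g[...,2]>140)&(g[...,1]<40))[y0:y1,x0:x1]
    k,l,s,ce=cv2.connectedComponentsWithStats(m); i=1+np.argmax(s[1:,4])
    ct,_=cv2.findContours((l==i).astype(np.uint8),cv2.RETR_EXTERNAL,cv2.CHAIN_APPROX_NONE)
    e=cv2.fitEllipse(max(ct,key=len)); print(s[i],e,onplane(c,[e[0]],z)); return e
ell(p,c,(100,200,170,265),.0425)
for n,b in (("scene",(255,228,290,252)),("side",(328,285,358,315))):
    p,d,c=load(n+"0",n); ell(p,c,b,.0425)
```

```text
clock 10.65 eef [0.5075 0.0843 0.1586] F [ 0.9  0.8 -1.5] w 0.0111 q [ 0.17  0.32 -0.12  1.12 -0.   -0.57]
 lin mm [-196.  -105.5   -1.1]  rot [-2.000e-02  1.100e-01 -4.774e+01]
[ 111  210   48   46 1722] ((134.56687927246094, 232.0595703125), (42.13203048706055, 50.04151916503906), 124.33769226074219) [[ 0.57372131 -0.07368334  0.0425    ]]
[263 234  15  10  84] ((270.4426574707031, 238.28277587890625), (9.089101791381836, 13.639357566833496), 83.521728515625) [[ 0.57230974 -0.07300061  0.0425    ]]
[334 293  18  13 187] ((342.404052734375, 299.0104064941406), (12.30417537689209, 17.5926456451416), 92.04850769042969) [[ 0.57433245 -0.07442366  0.0425    ]]
```

Call:
jog_arm(
  jaw=[1,1,1,1,1,1,1,1],
  linear=[
    [-0.03,-0.016,0],
    [-0.06,-0.032,0],
    [-0.092,-0.05,0],
    [-0.124,-0.067,0],
    [-0.155,-0.083,0],
    [-0.18,-0.096,0],
    [-0.193,-0.103,0],
    [-0.196,-0.105,0],
  ],
  delta_rot=[
    [0,0,-7],
    [0,0,-14],
    [0,0,-21],
    [0,0,-28],
    [0,0,-35],
    [0,0,-41],
    [0,0,-46],
    [0,0,-48],
  ],
)

```text
clock: 11.32
eef_pos: [0.5597, -0.1333, 0.1582]
tool_rot: [0.003, 1.0, -0.001, 0.001]
ft_force: [-0.1, 0.8, -1.4]
grip_width: 0.0113
```

Run:
```python
from la import *
plan([.547,-.134,.104],Rt(179.7,-35))
```

```text
clock 11.32 eef [ 0.5597 -0.1333  0.1582] F [-0.1  0.8 -1.4] w 0.0113 q [-0.23  0.44  0.05  1.18 -0.   -1.8 ]
 lin mm [12.7 -0.7 54.2]  rot [-1.10e-01 -3.49e+01 -1.00e-02]
```

Call:
jog_arm(
  jaw=[1,1,1,1,1,1,1,1],
  linear=[
    [0.001,0,0.002],
    [0.003,0,0.007],
    [0.006,0,0.013],
    [0.009,0,0.02],
    [0.011,-0.0005,0.026],
    [0.0125,-0.0005,0.03],
    [0.0125,-0.0005,0.03],
    [0.0125,-0.0005,0.03],
  ],
  delta_rot=[
    [0,-3,0],
    [0,-9,0],
    [0,-16,0],
    [0,-23,0],
    [0,-29,0],
    [0,-34,0],
    [-0.1,-35,0],
    [-0.1,-35,0],
  ],
)

```text
clock: 11.98
eef_pos: [0.5418, -0.1293, 0.125]
tool_rot: [0.003, 0.955, 0.001, 0.298]
ft_force: [0.8, 0.5, -2.5]
grip_width: 0.0111
```

Run:
```python
from la import *
plan([.547,-.134,.104],Rt(179.7,-35))
p,d,c=snap("scene","s10"); cv2.imwrite("pics/s10c.png",cv2.resize(p[150:310,180:400,::-1],None,fx=3.5,fy=3.5,interpolation=cv2.INTER_CUBIC))
p,d,c=snap("side","d10"); cv2.imwrite("pics/d10c.png",cv2.resize(p[220:370,250:450,::-1],None,fx=3.8,fy=3.8,interpolation=cv2.INTER_CUBIC))
```

```text
clock 11.98 eef [ 0.5418 -0.1293  0.125 ] F [ 0.8  0.5 -2.5] w 0.0111 q [-0.33  0.15 -0.68  0.16  0.18 -1.84]
 lin mm [ 7.6 -4.7 20.3]  rot [ 0.13 -0.32 -0.14]
```

View pics/s10c.png

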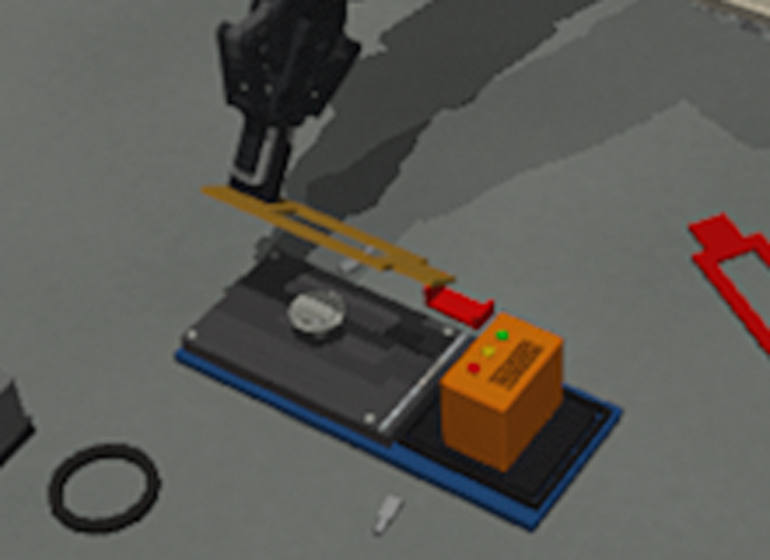

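View pics/d10c.png

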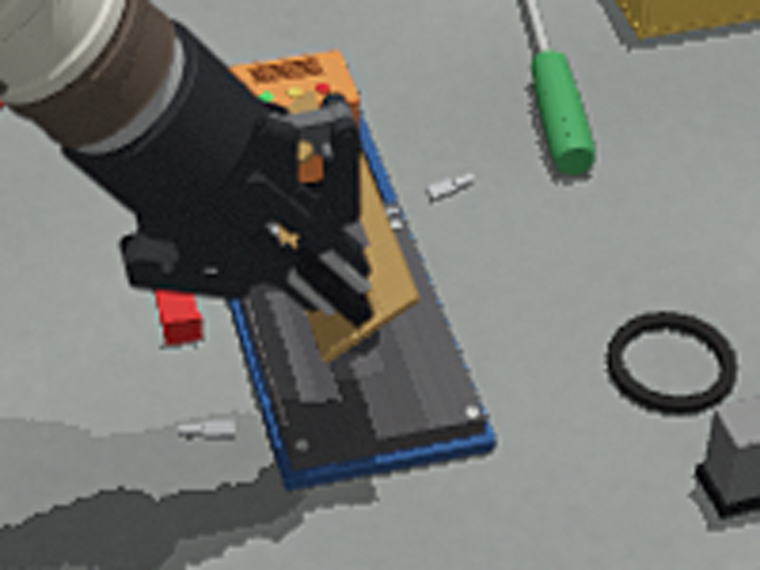

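```bash
cat >> la.py <<'E'
def intool(tag):
    p,d,c=load(tag); H=hsv(p).astype(int)
    br=((H[...,0]>14)&(H[...,0]<30)&(H[...,1]>100)&(H[...,2]>60))
    P,uu,vv=cloud(c,d,br)
    o=bot.get_obs(); T=R.from_quat(o['tool_rot']).inv().apply(P-o['eef_pos'])*1000
    k=(abs(T[:,0])<40)&(T[:,1]>-45)&(T[:,1]<170)&(abs(T[:,2]-28)<25); T=T[k]; uu=uu[k]; vv=vv[k]
    A=np.c_[T[:,0],T[:,1],np.ones(len(T))]
    for _ in range(4):
        s=np.linalg.lstsq(A,T[:,2],rcond=None)[0]; res=T[:,2]-A@s; g=abs(res)<2.5; A,T=A[g],T[g]
    print(tag,"n",len(T),"z=%.4fx+%.4fy+%.2f"%tuple(s),"z@eye %.1f"%(s[1]*65+s[2]),"x rng",np.percentile(T[:,0],[1,99]).round(1),"y rng",np.percentile(T[:,1],[1,99]).round(1))
E
python3 - <<'E'
from la import *
snap("scene","s11"); intool("s11"); snap("side","d11"); intool("d11")
plan([.547,-.134,.104],Rt(179.7,-35))
E
```

```text
s11 n 381 z=-0.0125x+0.0041y+26.55 z@eye 26.8 x rng [-29.1  27.4] y rng [-15.  145.3]
d11 n 439 z=0.0053x+0.0061y+29.33 z@eye 29.7 x rng [-26.9  27.6] y rng [-20.6 144.9]
clock 12.18 eef [ 0.549  -0.1309  0.1304] F [ 0.9  0.1 -1.8] w 0.0108 q [-0.33  0.15 -0.66  0.16  0.18 -1.84]
 lin mm [16.8 -3.2 20.4]  rot [0.02 0.24 0.03]
```

Run:
```python
from la import *
plan([.547,-.1325,.088],Rt(179.7,-35))
```

```text
clock 12.18 eef [ 0.549  -0.1309  0.1304] F [ 0.9  0.1 -1.8] w 0.0108 q [-0.33  0.15 -0.66  0.16  0.18 -1.84]
 lin mm [26.1 -1.7 33.5]  rot [0.02 0.24 0.03]
```

Call:
jog_arm(
  jaw=[1,1,1,1,1,1,1,1],
  linear=[
    [0.003,0,0.003],
    [0.008,-0.001,0.01],
    [0.014,-0.0015,0.018],
    [0.02,-0.0015,0.026],
    [0.024,-0.0015,0.031],
    [0.026,-0.0015,0.0335],
    [0.026,-0.0015,0.0335],
    [0.026,-0.0015,0.0335],
  ],
  delta_rot=[
    [0,0,0],
    [0,0,0],
    [0,0,0],
    [0,0,0],
    [0,0,0],
    [0,0,0],
    [0,0,0],
    [0,0,0],
  ],
)

```text
clock: 12.85
eef_pos: [0.5454, -0.1317, 0.0865]
tool_rot: [0.002, 0.953, -0.0, 0.302]
ft_force: [0.2, 0.0, -2.2]
grip_width: 0.0111
```

Run:
```python
from la import *
plan([.547,-.1325,.0675],Rt(179.7,-35))
p,d,c=snap("scene","s12"); cv2.imwrite("pics/s12c.png",cv2.resize(p[170:310,200:370,::-1],None,fx=4.5,fy=4.2,interpolation=cv2.INTER_CUBIC)); intool("s12")
plan([.547,-.1325,.0675],Rt(179.7,-35))
```

```text
clock 12.85 eef [ 0.5454 -0.1317  0.0865] F [ 0.2  0.  -2.2] w 0.0111 q [-0.33  0.23 -0.72  0.03  0.19 -1.84]
 lin mm [ 9.6 -0.8 16.5]  rot [ 0.08  0.11 -0.  ]
s12 n 257 z=0.0381x+-0.0043y+27.85 z@eye 27.6 x rng [-31.   17.4] y rng [-13.6 145.5]
clock 12.9 eef [ 0.5456 -0.1318  0.0869] F [-0.2  0.3 -1.5] w 0.0108 q [-0.33  0.23 -0.72  0.03  0.19 -1.84]
 lin mm [10.  -0.7 16.7]  rot [0.07 0.15 0.  ]
```

View pics/s12c.png

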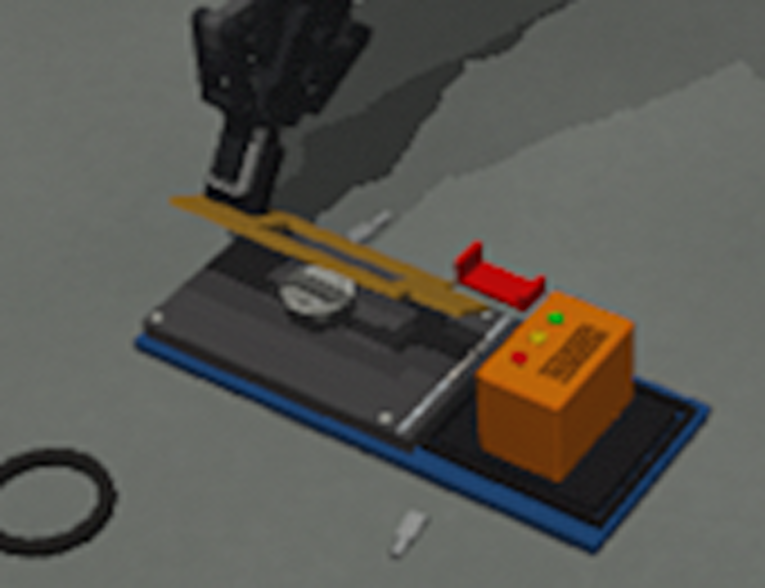

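Call:
jog_arm(
  jaw=[1,1,1,1,1,1,1,1],
  linear=[
    [0.001,0,0.002],
    [0.003,0,0.005],
    [0.005,-0.0005,0.009],
    [0.007,-0.0005,0.012],
    [0.009,-0.0005,0.015],
    [0.0095,-0.0005,0.0165],
    [0.0095,-0.0005,0.0165],
    [0.0095,-0.0005,0.0165],
  ],
  delta_rot=[
    [0,0,0],
    [0,0,0],
    [0,0,0],
    [0,0,0],
    [0,0,0],
    [0,0,0],
    [0,0,0],
    [0,0,0],
  ],
)

```text
clock: 13.57
eef_pos: [0.5466, -0.1321, 0.0671]
tool_rot: [0.002, 0.954, -0.0, 0.301]
ft_force: [-0.1, -0.5, -1.6]
grip_width: 0.0111
```

Run:
```python
from la import *
p,d,c=snap("scene","s13"); cv2.imwrite("pics/s13c.png",cv2.resize(p[200:290,220:330,::-1],None,fx=6,fy=6,interpolation=cv2.INTER_CUBIC)); intool("s13")
p,d,c=snap("side","d13"); cv2.imwrite("pics/d13c.png",cv2.resize(p[240:360,280:400,::-1],None,fx=5,fy=5,interpolation=cv2.INTER_CUBIC)); intool("d13")
plan([.5645,-.1325,.0675],Rt(179.7,-35))
```

```text
s13 n 269 z=0.0222x+-0.0020y+27.61 z@eye 27.5 x rng [-30.5  16.8] y rng [-16.2 145.3]
d13 n 451 z=0.0039x+0.0029y+29.60 z@eye 29.8 x rng [-27.5  27.3] y rng [-21.4 146.1]
clock 13.67 eef [ 0.5468 -0.1322  0.0675] F [-0.3  1.1 -2.4] w 0.0109 q [-0.33  0.28 -0.74 -0.03  0.19 -1.84]
 lin mm [-14.5  -0.2  10.2]  rot [ 0.07  0.11 -0.01]
```

View pics/s13c.png

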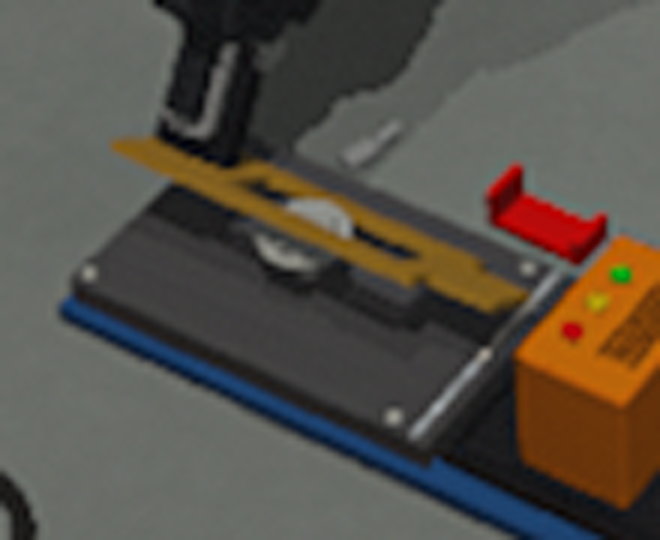

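View pics/d13c.png

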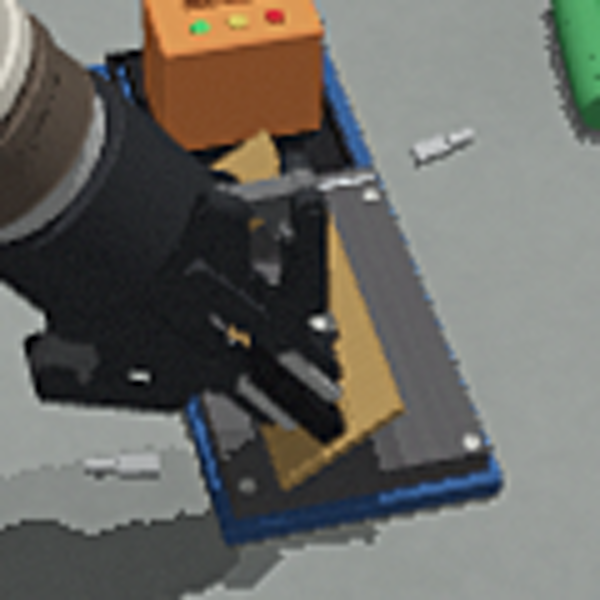

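Call:
jog_arm(
  jaw=[1,1,1,1,1,1,1,1],
  linear=[
    [-0.001,0,0.0007],
    [-0.003,0,0.0021],
    [-0.0055,0,0.0039],
    [-0.008,0,0.0056],
    [-0.0105,0,0.0074],
    [-0.0123,0,0.0086],
    [-0.0123,0,0.0086],
    [-0.0123,0,0.0086],
  ],
  delta_rot=[
    [0,0,0],
    [0,0,0],
    [0,0,0],
    [0,0,0],
    [0,0,0],
    [0,0,0],
    [0,0,0],
    [0,0,0],
  ],
)

```text
clock: 14.33
eef_pos: [0.5618, -0.1322, 0.0674]
tool_rot: [0.002, 0.953, -0.0, 0.301]
ft_force: [0.8, -0.2, -1.1]
grip_width: 0.0114
```

Run:
```python
from la import *
p,d,c=snap("scene","s14"); cv2.imwrite("pics/s14c.png",cv2.resize(p[200:290,220:330,::-1],None,fx=6,fy=6,interpolation=cv2.INTER_CUBIC)); intool("s14")
plan([.562,-.1325,.0675],Rt(179.7,-35))
```

```text
s14 n 220 z=0.0337x+-0.0019y+27.71 z@eye 27.6 x rng [-31.8  15.6] y rng [-16.9 144.7]
clock 14.38 eef [ 0.5615 -0.1322  0.0673] F [ 0.1  0.5 -2.5] w 0.0111 q [-0.32  0.3  -0.71 -0.02  0.18 -1.83]
 lin mm [-0.5 -0.3  0.1]  rot [ 0.08  0.08 -0.02]
```

View pics/s14c.png

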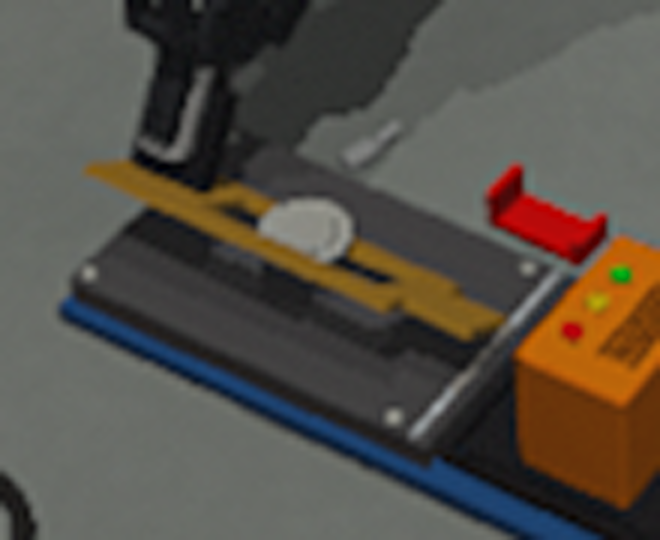

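Run:
```python
import numpy as np
th=[33,29.5,25,20,15,10,5,3]; zb=[33.3,33,32.2,31.2,30.2,29.2,28.4,28]
def off(t): t=np.radians(t); return np.array([15.5*np.cos(t)-30.6*np.sin(t),15.5*np.sin(t)+30.6*np.cos(t)])
c,s=np.cos(np.radians(35)),np.sin(np.radians(35))
for t,z in zip(th,zb):
    d=off(t)-off(35)+[0,z-33.3]
    print(t,d.round(1),"lin",np.round([-c*d[0]-s*d[1],0,s*d[0]-c*d[1]],1),"rot y",35-t)
```

```text
33 [1.2 0.1] lin [-1.1  0.   0.6] rot y 2
29.5 [3.3 0. ] lin [-2.7  0.   1.9] rot y 5.5
25 [ 6.  -0.8] lin [-4.4  0.   4.1] rot y 10
20 [ 9. -2.] lin [-6.2  0.   6.8] rot y 15
15 [11.9 -3.5] lin [-7.8  0.   9.7] rot y 20
10 [14.8 -5.2] lin [-9.1  0.  12.8] rot y 25
5 [17.6 -7. ] lin [-10.4   0.   15.9] rot y 30
3 [18.7 -7.9] lin [-10.8   0.   17.2] rot y 32
```

Call:
jog_arm(
  jaw=[1,1,1,1,1,1,1,1],
  linear=[
    [-0.0011,0,0.0006],
    [-0.0022,0,0.0014],
    [-0.0033,0,0.0027],
    [-0.0044,0,0.0041],
    [-0.0053,0,0.0055],
    [-0.0062,0,0.0068],
    [-0.0062,0,0.0068],
    [-0.0062,0,0.0068],
  ],
  delta_rot=[
    [0,2,0],
    [0,4.5,0],
    [0,7.2,0],
    [0,10,0],
    [0,12.5,0],
    [0,15,0],
    [0,15,0],
    [0,15,0],
  ],
)

```text
clock: 15.05
eef_pos: [0.5713, -0.1323, 0.0656]
tool_rot: [0.002, 0.985, 0.0, 0.175]
ft_force: [0.5, -0.1, -3.1]
grip_width: 0.0109
```

Run:
```python
from la import *
o=bot.get_obs(); print(o['joint_vel'].round(2))
def off(t): t=np.radians(t); return np.array([15.5*np.cos(t)-30.6*np.sin(t),15.5*np.sin(t)+30.6*np.cos(t)])/1000
M=R.from_quat(o['tool_rot']).as_matrix(); t=np.degrees(np.arctan2(M[0,2],-M[2,2])); print("tilt",t,"Ab",o['eef_pos'][[0,2]]-off(t)-[.5738,0])
plan([.5738-.0074+off(10)[0],-.1325,.0292+off(10)[1]],Rt(179.7,-10))
plan([.5738-.009+off(0)[0],-.1325,.0265+off(0)[1]],Rt(179.7,0))
```

```text
[-0.   -0.01 -0.05 -0.01  0.   -0.  ]
tilt 20.195065510272176 Ab [-0.00645401  0.03152984]
clock 15.05 eef [ 0.5713 -0.1323  0.0656] F [ 0.5 -0.1 -3.1] w 0.0109 q [-0.27  0.36 -0.43  0.44  0.09 -1.82]
 lin mm [-3.5 -0.2  5.1]  rot [ 0.07 10.19  0.02]
clock 15.05 eef [ 0.5713 -0.1323  0.0656] F [ 0.5 -0.1 -3.1] w 0.0109 q [-0.27  0.36 -0.43  0.44  0.09 -1.82]
 lin mm [-5.5 -0.1 11.1]  rot [ 0.07 20.19  0.03]
```

Call:
jog_arm(
  jaw=[1,1,1,1,1,1,1,1],
  linear=[
    [-0.0012,0,0.0015],
    [-0.0024,0,0.0033],
    [-0.0035,0,0.0051],
    [-0.0043,0,0.0072],
    [-0.005,0,0.0092],
    [-0.0055,0,0.0111],
    [-0.0055,0,0.0111],
    [-0.0055,0,0.0111],
  ],
  delta_rot=[
    [0,3,0],
    [0,6.5,0],
    [0,10.2,0],
    [0,13.7,0],
    [0,17.2,0],
    [0,20.2,0],
    [0,20.2,0],
    [0,20.2,0],
  ],
)

```text
clock: 15.72
eef_pos: [0.5794, -0.1322, 0.0558]
tool_rot: [0.002, 1.0, 0.001, -0.001]
ft_force: [0.0, 0.9, -2.0]
grip_width: 0.0111
```

Run:
```python
from la import *
o=bot.get_obs(); 
p,d,c=snap("scene","s15"); cv2.imwrite("pics/s15c.png",cv2.resize(p[200:290,220:330,::-1],None,fx=6,fy=6,interpolation=cv2.INTER_CUBIC)); intool("s15")
plan([.5738,-.1325,.0526],Rt(179.7,0))
```

```text
s15 n 606 z=0.0041x+0.0037y+26.43 z@eye 26.7 x rng [-29.1  26.3] y rng [-16.1 144.2]
clock 15.77 eef [ 0.5787 -0.1322  0.056 ] F [-0.   0.6 -1.6] w 0.0106 q [-0.23  0.57 -0.03  0.98  0.   -1.79]
 lin mm [ 4.9 -0.3  3.4]  rot [ 0.09 -0.1   0.02]
```

View pics/s15c.png

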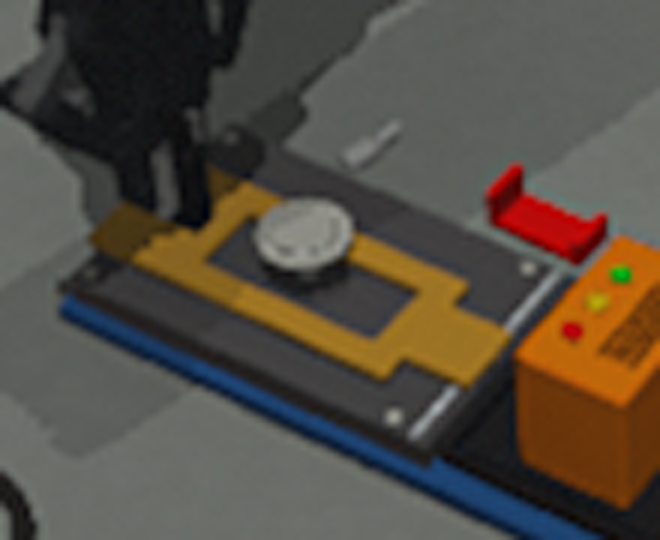

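Call:
jog_arm(
  jaw=[1,1,1,1,1,1,1,1],
  linear=[
    [0.0015,0,0],
    [0.003,0,0],
    [0.0045,0,0.001],
    [0.005,0,0.002],
    [0.005,0,0.003],
    [0.005,0,0.0035],
    [0.005,0,0.0037],
    [0.005,0,0.0037],
  ],
  delta_rot=[
    [0,0,0],
    [0,0,0],
    [0,0,0],
    [0,0,0],
    [0,0,0],
    [0,0,0],
    [0,0,0],
    [0,0,0],
  ],
)

```text
clock: 16.43
eef_pos: [0.5746, -0.1323, 0.0535]
tool_rot: [0.002, 1.0, 0.001, -0.001]
ft_force: [-2.0, -0.1, 0.7]
grip_width: 0.011
```

Run:
```python
from la import *
plan([.5738,-.1325,.0526],Rt(179.7,0))
p,d,c=snap("wrist","w16")
p,d,c=snap("side","d16"); cv2.imwrite("pics/d16c.png",cv2.resize(p[230:360,270:400,::-1],None,fx=4.5,fy=4.5,interpolation=cv2.INTER_CUBIC)); intool("d16")
```

```text
clock 16.43 eef [ 0.5746 -0.1323  0.0535] F [-2.  -0.1  0.7] w 0.011 q [-0.23  0.56 -0.04  0.97  0.   -1.79]
 lin mm [ 0.8 -0.2  0.9]  rot [ 0.07 -0.09  0.03]
d16 n 365 z=0.0126x+0.0054y+29.04 z@eye 29.4 x rng [-27.4  26.5] y rng [-20.9 143.6]
```

View pics/w16.png

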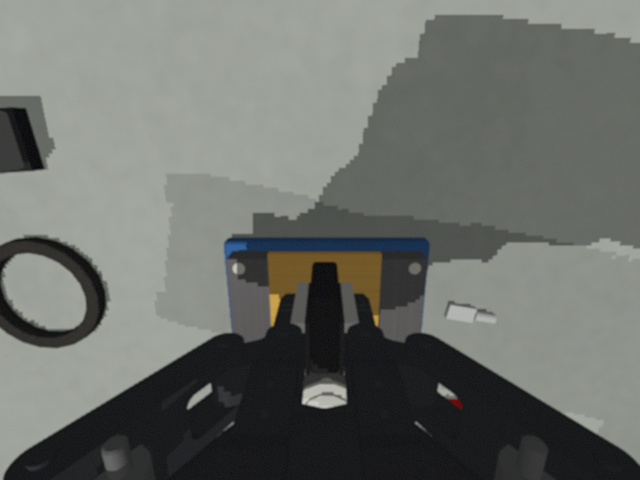

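View pics/d16c.png

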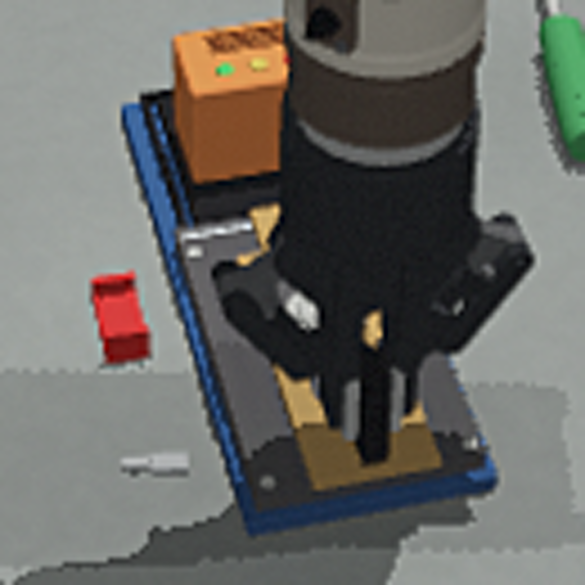

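Call:
jog_arm(
  jaw=[1,1,1,1,1,1,1,1],
  linear=[
    [0,0.002,0],
    [0,0.005,0],
    [0,0.009,0],
    [0,0.013,0],
    [0,0.017,0],
    [0,0.02,0],
    [0,0.021,0],
    [0,0.021,0],
  ],
  delta_rot=[
    [0,0,0],
    [0,0,0],
    [0,0,0],
    [0,0,0],
    [0,0,0],
    [0,0,0],
    [0,0,0],
    [0,0,0],
  ],
)

```text
clock: 17.2
eef_pos: [0.575, -0.1106, 0.0534]
tool_rot: [0.002, 1.0, 0.001, -0.001]
ft_force: [-0.3, -0.4, 2.1]
grip_width: 0.0111
```

Run:
```python
from la import *
plan([.574,-.1095,.0535],Rt(179.7,0))
p,d,c=snap("scene","s17"); cv2.imwrite("pics/s17c.png",cv2.resize(p[200:290,220:330,::-1],None,fx=6,fy=6,interpolation=cv2.INTER_CUBIC)); intool("s17")
```

```text
clock 17.2 eef [ 0.575  -0.1106  0.0534] F [-0.3 -0.4  2.1] w 0.0111 q [-0.19  0.56 -0.05  0.96  0.   -1.76]
 lin mm [ 1.   1.1 -0. ]  rot [ 0.1  -0.07  0.07]
s17 n 529 z=0.0004x+-0.0016y+26.28 z@eye 26.2 x rng [-28.5  26.8] y rng [-16.4 135. ]
```

View pics/s17c.png

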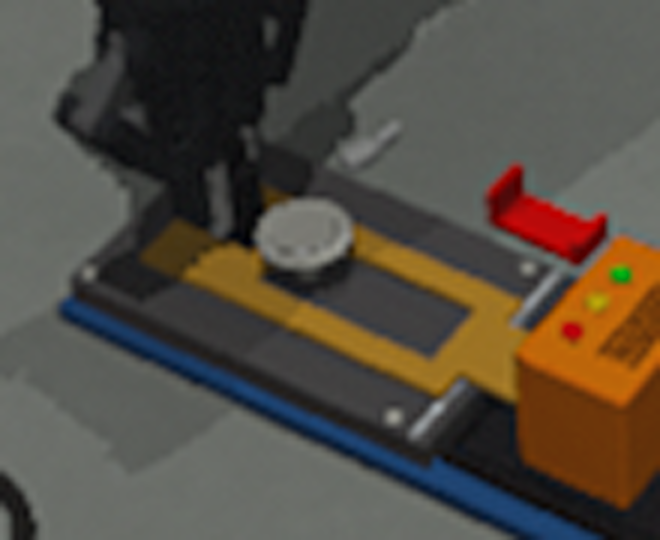

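Call:
jog_arm(
  jaw=[0.8,0.65,0.6,0.6,0.6,0.6,0.6,0.6],
  linear=[
    [0,0,0],
    [0,0,0],
    [0,0,0],
    [0,0,-0.005],
    [0,0,-0.025],
    [0,0,-0.06],
    [0,0.01,-0.095],
    [0,0.025,-0.125],
  ],
  delta_rot=[
    [0,0,0],
    [0,0,0],
    [0,0,0],
    [0,0,0],
    [0,0,0],
    [0,0,0],
    [0,0,0],
    [0,0,0],
  ],
)

```text
clock: 17.92
eef_pos: [0.5751, -0.0874, 0.1805]
tool_rot: [0.004, 1.0, 0.0, -0.0]
ft_force: [0.7, -0.3, -1.0]
grip_width: 0.0345
```

Call:
jog_arm(
  jaw=[0.6,0.6,0.6,0.6,0.6,0.6,0.6,0.6],
  linear=[
    [0,0.025,0],
    [0,0.05,0],
    [0,0.07,0],
    [0,0.08,0],
    [0,0.083,0],
    [0,0.083,0],
    [0,0.083,0],
    [0,0.083,0],
  ],
  delta_rot=[
    [0,0,0],
    [0,0,0],
    [0,0,0],
    [0,0,0],
    [0,0,0],
    [0,0,0],
    [0,0,0],
    [0,0,0],
  ],
)

```text
clock: 18.58
eef_pos: [0.5754, -0.0045, 0.1782]
tool_rot: [0.003, 1.0, 0.0, -0.001]
ft_force: [-0.1, -0.0, 0.0]
grip_width: 0.0345
```

Run:
```python
from la import *
plan([.574,-.1095,.0535],Rt(179.7,0))
latch("w18",.022)
```

```text
clock 18.58 eef [ 0.5754 -0.0045  0.1782] F [-0.1 -0.   0. ] w 0.0345 q [-0.01  0.43  0.09  1.23  0.   -1.57]
 lin mm [   0.5 -105.1  124.6]  rot [ 0.05 -0.13 -0.05]
latch rect [575.3 -47.6] [166.2  56.2] 89.63 z 0.0263
handle rect [ 574.7 -109.8] [33.2 11.4] 89.66 px [323.95178197  82.52410901]
```

View pics/w18.png

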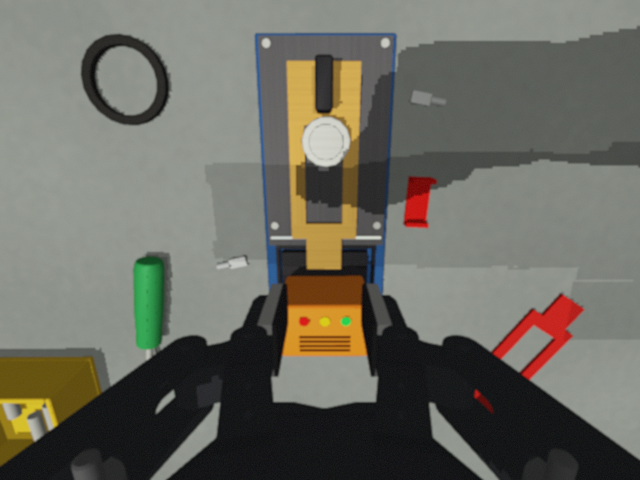

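```bash
cat > fin.py <<'E'
from la import *
def edges(tag,tx=.5745):
    p,d,c=load(tag); H=hsv(p).astype(int)
    br=((H[...,0]>14)&(H[...,0]<30)&(H[...,1]>100)&(H[...,2]>60)).astype(float)
    g=cv2.cvtColor(p,cv2.COLOR_RGB2GRAY).astype(float)
    # sample along world y at given world x
    ys=np.arange(-.015,.025,.0002)
    def prof(img,x,z): 
        uv=proj(c,np.c_[np.full(len(ys),x),ys,np.full(len(ys),z)]).astype(np.float32)
        return cv2.remap(img.astype(np.float32),uv[:,0].reshape(-1,1),uv[:,1].reshape(-1,1),cv2.INTER_LINEAR).ravel()
    E=[];L=[]
    sat=H[...,1].astype(float)
    for dx in (-.025,-.023,-.021,-.019,.019,.021,.023,.025):
        a=prof(sat,tx+dx,.026); hi,lo=np.median(a[:20]),np.median(a[(ys>.014)&(ys<.02)])
        k=np.nonzero(a<(hi+lo)/2)[0]; k=k[ys[k]>-.012]; E.append((tx+dx,ys[k[0]] if len(k) else np.nan))
    for dx in (-.045,-.042,-.039,-.036,-.033,.033,.036,.039,.042,.045):
        a=prof(g,tx+dx,.022); b=a-np.percentile(a,30); w=np.clip(b-.5*b.max(),0,None); L.append((tx+dx,(w*ys).sum()/w.sum()))
    E=np.array(E)*1000;L=np.array(L)*1000
    print("edge",E[:,1].round(2)); print("line",L[:,1].round(2))
    pe=np.polyfit(E[:,0]-tx*1000,E[:,1],1); pl=np.polyfit(L[:,0]-tx*1000,L[:,1],1)
    print("edge y %.2f slope %.2fdeg; line y %.2f slope %.2fdeg; to go %.2f"%(pe[1],np.degrees(pe[0]),pl[1],np.degrees(pl[0]),pl[1]-pe[1]))
E
python3 - <<'E'
from fin import *
edges("w18")
p,d,c=load("w18"); cv2.imwrite("pics/w18c.png",cv2.resize(p[200:290,250:400,::-1],None,fx=5,fy=5,interpolation=cv2.INTER_CUBIC))
ell=cv2.fitEllipse
g=hsv(p).astype(int); m=np.zeros((480,640),np.uint8); m[110:170,295:355]=((g[...,2]>140)&(g[...,1]<40))[110:170,295:355]
ct,_=cv2.findContours(m,cv2.RETR_EXTERNAL,cv2.CHAIN_APPROX_NONE); e=ell(max(ct,key=len)); print("stud",onplane(c,[e[0]],.0425))
E
```

```text
edge [7.4 8.  7.8 7.8 7.6 7.6 7.8 7.6]
line [2.53 5.91 8.43 8.43 8.39 8.05 8.03 8.01 1.64 0.99]
edge y 7.70 slope -0.11deg; line y 6.04 slope -1.08deg; to go -1.66
stud [[ 0.57386365 -0.0733224   0.0425    ]]
```

View pics/w18c.png

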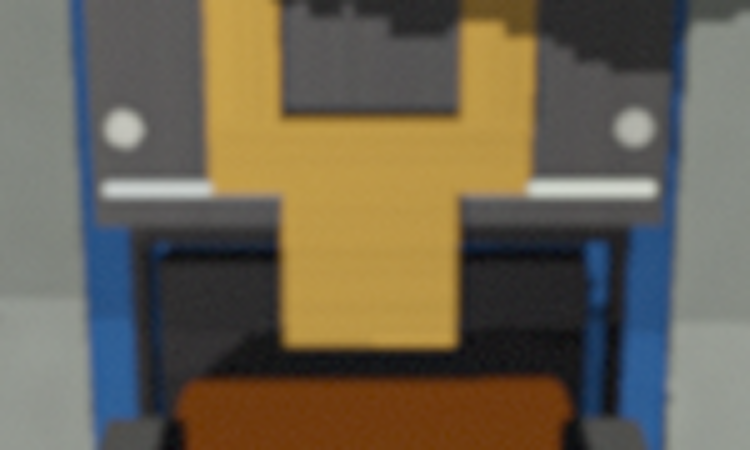

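Call:
jog_arm(
  jaw=[0.6,0.6,0.6,0.6,0.6,0.6,0.6,0.6],
  linear=[
    [0,0.02,0],
    [0,0.045,0],
    [0,0.07,0],
    [0,0.084,0],
    [0,0.088,0],
    [0,0.088,0],
    [0,0.088,0],
    [0,0.088,0],
  ],
  delta_rot=[
    [0,0,0],
    [0,0,0],
    [0,0,0],
    [0,0,0],
    [0,0,0],
    [0,0,0],
    [0,0,0],
    [0,0,0],
  ],
)

```text
clock: 19.3
eef_pos: [0.5759, 0.0833, 0.1784]
tool_rot: [0.003, 1.0, 0.0, -0.001]
ft_force: [-0.2, -0.3, 0.5]
grip_width: 0.0339
```

```bash
sed -i 's/(-.045,-.042,-.039,-.036,-.033,.033,.036,.039,.042,.045)/(-.038,-.036,-.034,-.032,-.031,.031,.032,.034,.036,.038)/; s/ys=np.arange(-.015,.025,.0002)/ys=np.arange(.000,.016,.0002)/; s/a\[(ys>.014)\&(ys<.02)\]/a[(ys>.0115)\&(ys<.014)]/' fin.py
python3 - <<'E'
from fin import *
plan([.574,-.1095,.0535],Rt(179.7,0))
p,d,c=snap("wrist","w19"); edges("w19"); print(c['origin'])
edges("w18")
uv=proj(c,[[.5745,.008,.022]])[0].astype(int); print(uv)
cv2.imwrite("pics/w19c.png",cv2.resize(p[max(uv[1]-40,0):uv[1]+40,250:400,::-1],None,fx=5,fy=5,interpolation=cv2.INTER_CUBIC))
E
```

```text
clock 19.3 eef [0.5759 0.0833 0.1784] F [-0.2 -0.3  0.5] w 0.0339 q [ 0.14  0.44  0.11  1.24  0.   -1.42]
 lin mm [   0.4 -192.9  124.8]  rot [ 0.04 -0.11 -0.05]
edge [7.2 7.4 7.4 7.4 7.  7.  7.  7. ]
line [8.24 8.23 8.23 8.22 8.21 7.97 7.97 7.95 7.95 7.92]
edge y 7.18 slope -0.44deg; line y 8.09 slope -0.23deg; to go 0.91
[0.5759019  0.00696348 0.30420506]
edge [8.2 8.4 8.2 8.2 8.  8.  8.  8. ]
line [8.42 8.43 8.41 8.39 8.37 8.05 8.07 8.03 8.03 8.  ]
edge y 8.13 slope -0.33deg; line y 8.22 slope -0.31deg; to go 0.10
[325 131]
```

View pics/w19c.png

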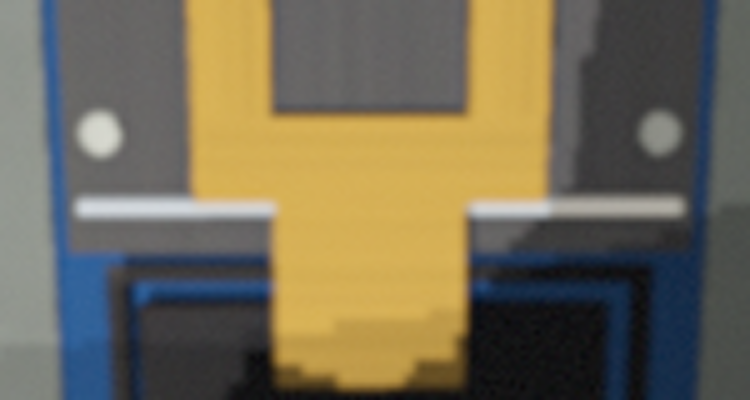

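Call:
jog_arm(
  jaw=[0.6,0.6,0.6,0.6,0.6,0.6,0.6,0.6],
  linear=[
    [0,-0.025,0],
    [0,-0.06,0],
    [0,-0.1,0],
    [0,-0.14,0],
    [0,-0.17,0],
    [0,-0.19,0],
    [0.0005,-0.194,0],
    [0.0005,-0.194,0],
  ],
  delta_rot=[
    [0,0,0],
    [0,0,0],
    [0,0,0],
    [0,0,0],
    [0,0,0],
    [0,0,0],
    [0,0,0],
    [0,0,0],
  ],
)

```text
clock: 20.02
eef_pos: [0.574, -0.1118, 0.1782]
tool_rot: [0.004, 1.0, 0.001, -0.001]
ft_force: [-0.6, 0.3, 0.4]
grip_width: 0.0342
```

Call:
jog_arm(
  jaw=[0.6,0.6,0.6,0.6,0.6,0.6,0.6,0.6],
  linear=[
    [0,0,0.01],
    [0,0,0.035],
    [0,0,0.065],
    [0,0,0.095],
    [0,0,0.115],
    [0,0,0.122],
    [0,0,0.124],
    [0,0,0.124],
  ],
  delta_rot=[
    [0,0,0],
    [0,0,0],
    [0,0,0],
    [0,0,0],
    [0,0,0],
    [0,0,0],
    [0,0,0],
    [0,0,0],
  ],
)

```text
clock: 20.68
eef_pos: [0.5743, -0.1083, 0.0541]
tool_rot: [0.002, 1.0, 0.001, -0.001]
ft_force: [0.4, 1.2, 0.5]
grip_width: 0.0341
```

Run:
```python
from h import *
plan([.5747,-.1106,.0535],Rt(179.7,0))
```

```text
clock 20.68 eef [ 0.5743 -0.1083  0.0541] F [0.4 1.2 0.5] w 0.0341 q [-0.19  0.56 -0.06  0.96  0.   -1.75]
 lin mm [-0.4 -2.3  0.6]  rot [ 0.08 -0.13  0.11]
```

Call:
jog_arm(
  jaw=[0.8,1,1,1,1,1,1,1],
  linear=[
    [0,0,0],
    [0,0,0],
    [0,0,0],
    [0,0,0],
    [0,0,0],
    [0,0,0],
    [0,0,0],
    [0,0,0],
  ],
  delta_rot=[
    [0,0,0],
    [0,0,0],
    [0,0,0],
    [0,0,0],
    [0,0,0],
    [0,0,0],
    [0,0,0],
    [0,0,0],
  ],
)

```text
clock: 21.35
eef_pos: [0.5758, -0.1094, 0.0562]
tool_rot: [0.002, 1.0, 0.001, 0.001]
ft_force: [0.7, 1.5, 5.5]
grip_width: 0.011
```

Call:
jog_arm(
  jaw=[1,1,1,1,1,1,1,1],
  linear=[
    [0,0.0003,0],
    [0,0.0006,0],
    [0,0.0008,0],
    [0,0.0008,0],
    [0,0.0008,0],
    [0,0.0008,0],
    [0,0.0008,0],
    [0,0.0008,0],
  ],
  delta_rot=[
    [0,0,0.1],
    [0,0,0.1],
    [0,0,0.1],
    [0,0,0.1],
    [0,0,0.1],
    [0,0,0.1],
    [0,0,0.1],
    [0,0,0.1],
  ],
)

```text
clock: 22.02
eef_pos: [0.5758, -0.1094, 0.0562]
tool_rot: [0.003, 1.0, -0.0, 0.001]
ft_force: [-0.3, -1.0, 6.6]
grip_width: 0.0107
```

Call:
jog_arm(
  jaw=[0.8,0.65,0.6,0.6,0.6,0.6,0.6,0.6],
  linear=[
    [0,0,0],
    [0,0,0],
    [0,0,0],
    [0,0,-0.005],
    [0,0,-0.025],
    [0,0,-0.06],
    [0,0.01,-0.095],
    [0,0.025,-0.125],
  ],
  delta_rot=[
    [0,0,0],
    [0,0,0],
    [0,0,0],
    [0,0,0],
    [0,0,0],
    [0,0,0],
    [0,0,0],
    [0,0,0],
  ],
)

```text
clock: 22.68
eef_pos: [0.5745, -0.0845, 0.1813]
tool_rot: [0.004, 1.0, 0.0, -0.001]
ft_force: [1.2, 0.4, 0.3]
grip_width: 0.0339
```

Call:
jog_arm(
  jaw=[0.6,0.6,0.6,0.6,0.6,0.6,0.6,0.6],
  linear=[
    [0,0.025,0],
    [0,0.06,0],
    [0,0.1,0],
    [0,0.135,0],
    [0,0.16,0],
    [0,0.168,0],
    [0,0.168,0],
    [0,0.168,0],
  ],
  delta_rot=[
    [0,0,0],
    [0,0,0],
    [0,0,0],
    [0,0,0],
    [0,0,0],
    [0,0,0],
    [0,0,0],
    [0,0,0],
  ],
)

```text
clock: 23.35
eef_pos: [0.5755, 0.0841, 0.1794]
tool_rot: [0.003, 1.0, 0.0, -0.001]
ft_force: [-0.2, -1.0, -0.9]
grip_width: 0.0341
```

Run:
```python
from fin import *
plan([.5747,.0833,.1784],Rt(179.7,0))
p,d,c=snap("wrist","w20"); edges("w20"); latch("w20",.022,new=False)
uv=proj(c,[[.5745,.008,.022]])[0].astype(int); print(uv,c['origin'])
cv2.imwrite("pics/w20c.png",cv2.resize(p[max(uv[1]-40,0):uv[1]+40,250:400,::-1],None,fx=5,fy=5,interpolation=cv2.INTER_CUBIC))
```

```text
clock 23.35 eef [0.5755 0.0841 0.1794] F [-0.2 -1.  -0.9] w 0.0341 q [ 0.14  0.44  0.11  1.24  0.   -1.42]
 lin mm [ 0.8 -0.8  1. ]  rot [ 0.02 -0.12 -0.03]
edge [6.8 7.  7.  7.  6.8 6.8 6.8 6.8]
line [8.06 8.07 8.04 8.04 7.99 7.7  7.72 7.71 7.7  7.69]
edge y 6.88 slope -0.18deg; line y 7.87 slope -0.28deg; to go 1.00
latch rect [576.1 -22.3] [116.7  56. ] 89.7 z 0.0262
[324 130] [0.57559409 0.00780042 0.30520022]
```

View pics/w20c.png

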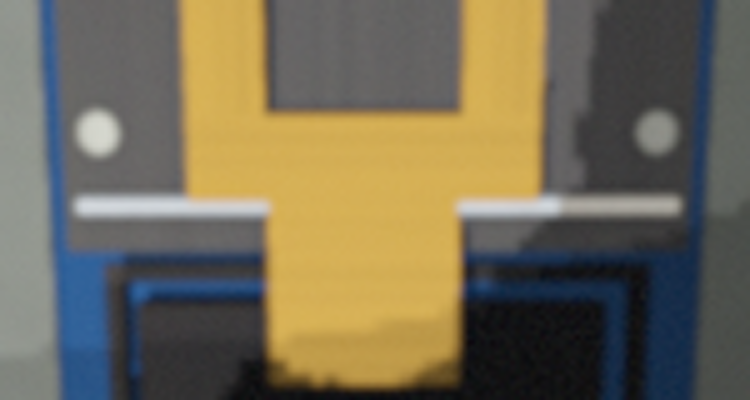

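Call:
jog_arm(
  jaw=[0.6,0.6,0.6,0.6,0.6,0.6,0.6,0.6],
  linear=[
    [0,-0.025,0],
    [0,-0.06,0],
    [0,-0.1,0],
    [0,-0.14,0],
    [0,-0.17,0],
    [0,-0.19,0],
    [0,-0.193,0],
    [0,-0.193,0],
  ],
  delta_rot=[
    [0,0,0],
    [0,0,0],
    [0,0,0],
    [0,0,0],
    [0,0,0],
    [0,0,0],
    [0,0,0],
    [0,0,0],
  ],
)

```text
clock: 24.07
eef_pos: [0.5738, -0.1118, 0.1791]
tool_rot: [0.006, 1.0, 0.001, -0.001]
ft_force: [-0.8, 0.8, 0.1]
grip_width: 0.0341
```

Call:
jog_arm(
  jaw=[0.6,0.6,0.6,0.6,0.6,0.6,0.6,0.6],
  linear=[
    [0,0,0.01],
    [0,0,0.035],
    [0,0,0.065],
    [0,0,0.095],
    [0,0,0.115],
    [0,0,0.12],
    [0,0,0.122],
    [0,0,0.122],
  ],
  delta_rot=[
    [0,0,0],
    [0,0,0],
    [0,0,0],
    [0,0,0],
    [0,0,0],
    [0,0,0],
    [0,0,0],
    [0,0,0],
  ],
)

```text
clock: 24.73
eef_pos: [0.5744, -0.1077, 0.0573]
tool_rot: [0.003, 1.0, 0.001, -0.001]
ft_force: [-0.1, 0.8, 0.3]
grip_width: 0.0342
```

Call:
jog_arm(
  jaw=[0.6,0.6,0.8,1,1,1,1,1],
  linear=[
    [0,0,0],
    [0,0,0],
    [0,0,0],
    [0,0,0],
    [0,0,0],
    [0,0,0],
    [0,0,0],
    [0,0,0],
  ],
  delta_rot=[
    [0,0,0],
    [0,0,0],
    [0,0,0],
    [0,0,0],
    [0,0,0],
    [0,0,0],
    [0,0,0],
    [0,0,0],
  ],
)

```text
clock: 25.4
eef_pos: [0.5752, -0.1087, 0.0586]
tool_rot: [0.003, 1.0, 0.0, 0.0]
ft_force: [0.5, -0.4, 5.8]
grip_width: 0.0109
```

Run:
```python
from h import *
plan([.5747,-.1084,.0562],Rt(179.7,0))
p,d,c=snap("side","d21"); plan([.5747,-.1084,.0562],Rt(179.7,0))
```

```text
clock 25.4 eef [ 0.5752 -0.1087  0.0586] F [ 0.5 -0.4  5.8] w 0.0109 q [-0.19  0.55 -0.05  0.97  0.   -1.75]
 lin mm [0.6 0.3 2.4]  rot [ 0.05  0.05 -0.08]
clock 25.45 eef [ 0.5752 -0.1087  0.0586] F [-0.5  0.1  6. ] w 0.0106 q [-0.19  0.55 -0.05  0.97  0.   -1.75]
 lin mm [0.5 0.3 2.4]  rot [ 0.05  0.05 -0.08]
```

Call:
jog_arm(
  jaw=[1,1,1,1,1,1,1,1],
  linear=[
    [0,0,-0.0005],
    [0,0,-0.001],
    [0,0,-0.0014],
    [0,0,-0.0014],
    [0,0.0004,-0.0014],
    [0,0.0008,-0.0014],
    [0,0.001,-0.0014],
    [0,0.001,-0.0014],
  ],
  delta_rot=[
    [0,0,0],
    [0,0,0],
    [0,0,0],
    [0,0,0],
    [0,0,0],
    [0,0,0],
    [0,0,0],
    [0,0,0],
  ],
)

```text
clock: 26.12
eef_pos: [0.5742, -0.1078, 0.0587]
tool_rot: [0.003, 1.0, 0.0, -0.001]
ft_force: [0.3, -1.5, 1.5]
grip_width: 0.0108
```

Run:
```python
from h import *
plan([.5747,-.1077,.0586],Rt(179.7,0))
p,d,c=snap("side","d22"); plan([.5747,-.1077,.0586],Rt(179.7,0))
```

```text
clock 26.12 eef [ 0.5742 -0.1078  0.0587] F [ 0.3 -1.5  1.5] w 0.0108 q [-0.19  0.55 -0.05  0.97  0.   -1.75]
 lin mm [-0.5  0.1  0.1]  rot [ 0.04 -0.11 -0.09]
clock 26.17 eef [ 0.5742 -0.1078  0.0587] F [ 0.4 -2.   1.4] w 0.0109 q [-0.19  0.55 -0.05  0.97  0.   -1.75]
 lin mm [-0.5  0.1  0.1]  rot [ 0.04 -0.11 -0.09]
```

Call:
jog_arm(
  jaw=[0.8,0.65,0.6,0.6,0.6,0.6,0.6,0.6],
  linear=[
    [0,0,0],
    [0,0,0],
    [0,0,0],
    [0,0,-0.005],
    [0,0,-0.025],
    [0,0,-0.06],
    [0,0.01,-0.095],
    [0,0.025,-0.122],
  ],
  delta_rot=[
    [0,0,0],
    [0,0,0],
    [0,0,0],
    [0,0,0],
    [0,0,0],
    [0,0,0],
    [0,0,0],
    [0,0,0],
  ],
)

```text
clock: 26.83
eef_pos: [0.5749, -0.0834, 0.1834]
tool_rot: [0.004, 1.0, 0.0, 0.0]
ft_force: [0.5, 1.1, 0.1]
grip_width: 0.0342
```

Call:
jog_arm(
  jaw=[0.6,0.6,0.6,0.6,0.6,0.6,0.6,0.6],
  linear=[
    [0,0.025,0],
    [0,0.055,0],
    [0,0.08,0],
    [0,0.1,0],
    [0,0.11,0],
    [0,0.113,0],
    [0,0.113,0],
    [0,0.113,0],
  ],
  delta_rot=[
    [0,0,0],
    [0,0,0],
    [0,0,0],
    [0,0,0],
    [0,0,0],
    [0,0,0],
    [0,0,0],
    [0,0,0],
  ],
)

```text
clock: 27.5
eef_pos: [0.5753, 0.0296, 0.1807]
tool_rot: [0.004, 1.0, 0.0, -0.001]
ft_force: [0.1, -0.3, -0.3]
grip_width: 0.0339
```

Run:
```python
from fin import *
p,d,c=snap("wrist","w23"); edges("w23"); latch("w23",.022,new=False)
uv=proj(c,[[.5745,.008,.022]])[0].astype(int); print(uv,c['origin'])
cv2.imwrite("pics/w23c.png",cv2.resize(p[max(uv[1]-40,0):uv[1]+40,250:400,::-1],None,fx=5,fy=5,interpolation=cv2.INTER_CUBIC))
```

```text
edge [9.4 9.2 9.2 9.2 9.2 9.  9.  9.2]
line [8.41 8.38 8.38 8.37 8.36 8.02 8.01 7.99 7.98 7.99]
edge y 9.18 slope -0.20deg; line y 8.19 slope -0.32deg; to go -0.98
latch rect [574.5 -46.6] [165.6  56. ] 89.5 z 0.0263
handle rect [ 574.  -107.2] [31.3 11.7] 89.63 px [324.59121951  27.19317073]
[324 197] [ 0.57526204 -0.04674833  0.30654278]
```

View pics/w23c.png

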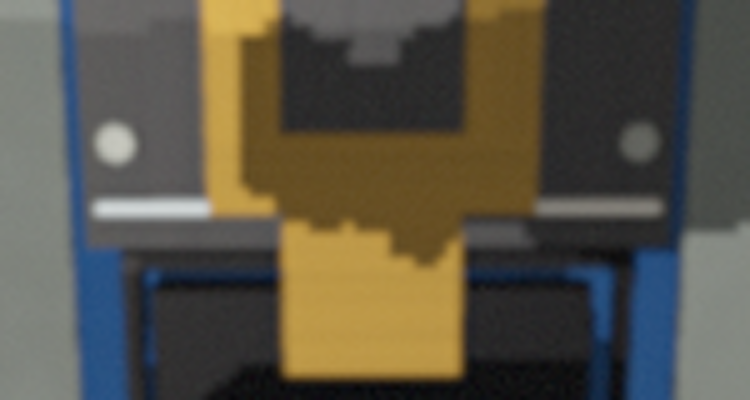

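View pics/w23.png

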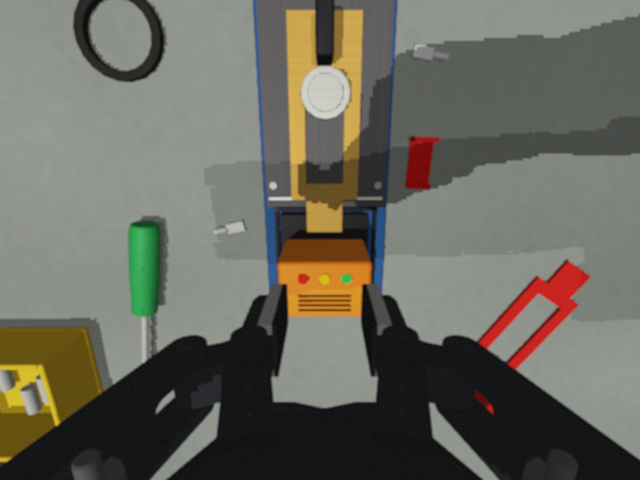

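Call:
jog_arm(
  jaw=[0.6,0.6,0.6,0.6,0.6,0.6,0.6,0.6],
  linear=[
    [0,0.01,0],
    [0,0.03,0],
    [0,0.047,0],
    [0,0.054,0],
    [0,0.055,0],
    [0,0.055,0],
    [0,0.055,0],
    [0,0.055,0],
  ],
  delta_rot=[
    [0,0,0],
    [0,0,0],
    [0,0,0],
    [0,0,0],
    [0,0,0],
    [0,0,0],
    [0,0,0],
    [0,0,0],
  ],
)

```text
clock: 28.22
eef_pos: [0.5757, 0.0845, 0.1809]
tool_rot: [0.004, 1.0, 0.0, -0.001]
ft_force: [0.1, -0.0, -0.3]
grip_width: 0.0341
```

Run:
```python
from fin import *
p,d,c=snap("wrist","w24"); edges("w24"); 
uv=proj(c,[[.5745,.008,.022]])[0].astype(int); print(uv,c['origin'])
cv2.imwrite("pics/w24c.png",cv2.resize(p[max(uv[1]-40,0):uv[1]+40,250:400,::-1],None,fx=5,fy=5,interpolation=cv2.INTER_CUBIC))
H=hsv(p)[...,1]; g=cv2.cvtColor(p,cv2.COLOR_RGB2GRAY)
for t in ("w24","w20"):
    p,d,c=load(t);H=hsv(p)[...,1]; g=cv2.cvtColor(p,cv2.COLOR_RGB2GRAY)
    for u in (295,300,350): print(t,u,[(int(H[v,u]),int(g[v,u])) for v in range(122,140)])
```

```text
edge [9.  9.  8.8 8.6 8.4 8.4 8.4 8.4]
line [8.24 8.23 8.21 8.2  8.13 7.85 7.83 7.83 7.81 7.81]
edge y 8.63 slope -0.60deg; line y 8.01 slope -0.32deg; to go -0.61
[324 130] [0.57560349 0.00810804 0.30662113]
w24 295 [(155, 175), (153, 175), (152, 177), (154, 177), (154, 177), (154, 177), (155, 178), (146, 180), (116, 184), (70, 181), (26, 159), (2, 120), (3, 101), (5, 102), (5, 103), (7, 105), (5, 100), (24, 90)]
w24 300 [(154, 175), (153, 175), (154, 176), (153, 176), (153, 177), (155, 177), (154, 178), (148, 179), (115, 183), (71, 181), (28, 157), (2, 120), (0, 101), (5, 99), (8, 100), (0, 102), (5, 101), (26, 90)]
w24 350 [(153, 174), (154, 174), (153, 174), (154, 175), (153, 177), (154, 177), (156, 176), (148, 177), (116, 181), (73, 177), (28, 155), (0, 118), (3, 100), (5, 98), (5, 100), (8, 100), (3, 98), (29, 89)]
w20 295 [(154, 175), (155, 175), (151, 177), (154, 177), (154, 178), (157, 178), (153, 177), (105, 185), (38, 201), (1, 206), (9, 187), (11, 138), (5, 104), (5, 102), (2, 103), (2, 103), (5, 101), (18, 97)]
w20 300 [(155, 175), (152, 177), (153, 177), (153, 177), (154, 177), (154, 177), (152, 178), (106, 186), (38, 201), (0, 207), (11, 187), (11, 138), (3, 101), (0, 97), (5, 100), (3, 100), (5, 99), (20, 94)]
w20 350 [(154, 173), (152, 174), (153, 176), (152, 177), (156, 175), (157, 176), (152, 176), (100, 185), (34, 202), (2, 209), (13, 187), (9, 137), (5, 101), (8, 98), (5, 101), (8, 100), (0, 99), (16, 93)]
```

View pics/w24c.png

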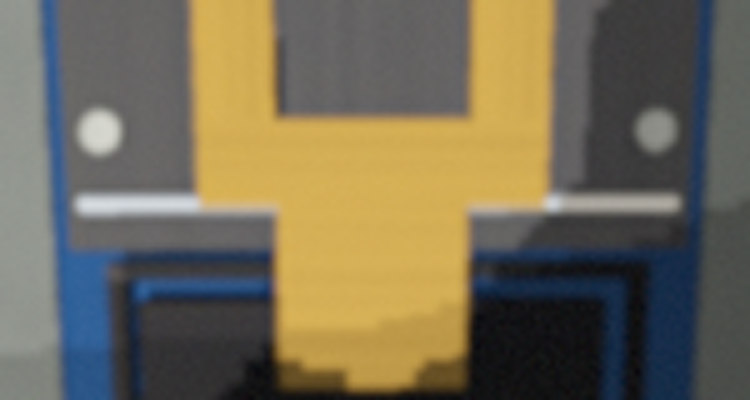

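```bash
sed -i "s/sat=H\[...,1\].astype(float)/sat=p[...,0].astype(float)-p[...,2]/" fin.py
python3 - <<'E'
from fin import *
for t in ("w18","w19","w20","w23","w24"): print(t); edges(t)
E
```

```text
w18
edge [8.  8.2 8.2 8.2 7.8 7.8 7.8 7.8]
line [8.42 8.43 8.41 8.39 8.37 8.05 8.07 8.03 8.03 8.  ]
edge y 7.98 slope -0.44deg; line y 8.22 slope -0.31deg; to go 0.25
w19
edge [7.4 7.4 7.4 7.4 7.2 7.  7.  7. ]
line [8.24 8.23 8.23 8.22 8.21 7.97 7.97 7.95 7.95 7.92]
edge y 7.23 slope -0.46deg; line y 8.09 slope -0.23deg; to go 0.86
w20
edge [7.  7.  7.  7.  7.  7.  6.8 7. ]
line [8.06 8.07 8.04 8.04 7.99 7.7  7.72 7.71 7.7  7.69]
edge y 6.98 slope -0.07deg; line y 7.87 slope -0.28deg; to go 0.90
w23
edge [9.  9.  9.  8.8 9.4 9.2 8.8 8.8]
line [8.41 8.38 8.38 8.37 8.36 8.02 8.01 7.99 7.98 7.99]
edge y 9.00 slope 0.09deg; line y 8.19 slope -0.32deg; to go -0.81
w24
edge [9.  8.8 8.8 8.6 8.4 8.4 8.4 8.4]
line [8.24 8.23 8.21 8.2  8.13 7.85 7.83 7.83 7.81 7.81]
edge y 8.60 slope -0.53deg; line y 8.01 slope -0.32deg; to go -0.59
```

Call:
jog_arm(
  jaw=[0.6,0.6,0.6,0.6,0.6,0.6,0.6,0.6],
  linear=[
    [0,-0.025,0],
    [0,-0.06,0],
    [0,-0.1,0],
    [0,-0.14,0],
    [0,-0.17,0],
    [0,-0.19,0],
    [0,-0.193,0],
    [0,-0.193,0],
  ],
  delta_rot=[
    [0,0,0],
    [0,0,0],
    [0,0,0],
    [0,0,0],
    [0,0,0],
    [0,0,0],
    [0,0,0],
    [0,0,0],
  ],
)

```text
clock: 28.93
eef_pos: [0.5741, -0.1096, 0.1806]
tool_rot: [0.005, 1.0, 0.001, -0.001]
ft_force: [-0.1, 0.1, -0.1]
grip_width: 0.0339
```

Call:
jog_arm(
  jaw=[0.6,0.6,0.6,0.6,0.6,0.7,0.75,0.75],
  linear=[
    [0,0,0.01],
    [0,0,0.035],
    [0,0,0.065],
    [0,0,0.095],
    [0,0,0.115],
    [0,0,0.12],
    [0,0,0.121],
    [0,0,0.121],
  ],
  delta_rot=[
    [0,0,0],
    [0,0,0],
    [0,0,0],
    [0,0,0],
    [0,0,0],
    [0,0,0],
    [0,0,0],
    [0,0,0],
  ],
)

```text
clock: 29.6
eef_pos: [0.5746, -0.1065, 0.0599]
tool_rot: [0.002, 1.0, 0.001, -0.001]
ft_force: [0.1, 0.1, -0.2]
grip_width: 0.0214
```

Call:
jog_arm(
  jaw=[0.75,0.75,0.75,0.75,0.75,0.75,0.75,0.75],
  linear=[
    [0,0,0],
    [0,0,0],
    [0,0,0],
    [0,0,0],
    [0,0,0],
    [0,0,0],
    [0,0,0],
    [0,0,0],
  ],
  delta_rot=[
    [0,0,0],
    [0,0,0],
    [0,0,0],
    [0,0,0],
    [0,0,0],
    [0,0,0],
    [0,0,0],
    [0,0,0],
  ],
)

```text
clock: 30.27
eef_pos: [0.5742, -0.1076, 0.0597]
tool_rot: [0.003, 1.0, 0.001, -0.001]
ft_force: [0.3, -0.2, 0.3]
grip_width: 0.021
```

Call:
jog_arm(
  jaw=[0.8,0.9,1,1,1,1,1,1],
  linear=[
    [0,0,0],
    [0,0,0],
    [0,0,0],
    [0,0,0],
    [0,0,-0.001],
    [0,0,-0.0014],
    [0,0,-0.0014],
    [0,0,-0.0014],
  ],
  delta_rot=[
    [0,0,0],
    [0,0,0],
    [0,0,0],
    [0,0,0],
    [0,0,0],
    [0,0,0],
    [0,0,0],
    [0,0,0],
  ],
)

```text
clock: 30.93
eef_pos: [0.5739, -0.1074, 0.0607]
tool_rot: [0.003, 1.0, 0.001, -0.001]
ft_force: [-0.2, -0.8, -2.5]
grip_width: 0.0109
```

Call:
jog_arm(
  jaw=[1,1,1,1,1,1,1,1],
  linear=[
    [0,-0.0004,0],
    [0,-0.0008,0],
    [0,-0.0008,0],
    [0,-0.0008,0.0004],
    [0,-0.0008,0.0008],
    [0,-0.0008,0.001],
    [0,-0.0008,0.001],
    [0,-0.0008,0.001],
  ],
  delta_rot=[
    [0,0,0],
    [0,0,0],
    [0,0,0],
    [0,0,0],
    [0,0,0],
    [0,0,0],
    [0,0,0],
    [0,0,0],
  ],
)

```text
clock: 31.6
eef_pos: [0.5742, -0.1083, 0.06]
tool_rot: [0.003, 1.0, 0.001, -0.001]
ft_force: [0.5, 0.1, -0.8]
grip_width: 0.0111
```

Call:
jog_arm(
  jaw=[0.9,0.8,0.7,0.6,0.6,0.6,0.6,0.6],
  linear=[
    [0,0,0],
    [0,0,0],
    [0,0,0],
    [0,0,0],
    [0,0,-0.015],
    [0,0,-0.05],
    [0,0,-0.09],
    [0,0.015,-0.121],
  ],
  delta_rot=[
    [0,0,0],
    [0,0,0],
    [0,0,0],
    [0,0,0],
    [0,0,0],
    [0,0,0],
    [0,0,0],
    [0,0,0],
  ],
)

```text
clock: 32.27
eef_pos: [0.575, -0.0954, 0.1837]
tool_rot: [0.005, 1.0, -0.0, 0.0]
ft_force: [1.4, 0.4, 1.5]
grip_width: 0.0341
```

Call:
jog_arm(
  jaw=[0.6,0.6,0.6,0.6,0.6,0.6,0.6,0.6],
  linear=[
    [0,0.02,0],
    [0,0.055,0],
    [0,0.095,0],
    [0,0.135,0],
    [0,0.165,0],
    [0,0.176,0],
    [0,0.178,0],
    [0,0.178,0],
  ],
  delta_rot=[
    [0,0,0],
    [0,0,0],
    [0,0,0],
    [0,0,0],
    [0,0,0],
    [0,0,0],
    [0,0,0],
    [0,0,0],
  ],
)

```text
clock: 32.93
eef_pos: [0.5757, 0.0848, 0.1814]
tool_rot: [0.003, 1.0, 0.0, -0.001]
ft_force: [0.2, 0.7, -0.7]
grip_width: 0.0344
```

Call:
jog_arm(
  jaw=[0.6,0.6,0.6,0.6,0.6,0.6,0.6,0.6],
  linear=[
    [0,0,0],
    [0,0,0],
    [0,0,0],
    [0,0,0],
    [0,0,0],
    [0,0,0],
    [0,0,0],
    [0,0,0],
  ],
  delta_rot=[
    [0,0,0],
    [0,0,0],
    [0,0,0],
    [0,0,0],
    [0,0,0],
    [0,0,0],
    [0,0,0],
    [0,0,0],
  ],
)

```text
clock: 33.6
eef_pos: [0.5757, 0.0844, 0.1813]
tool_rot: [0.003, 1.0, 0.001, -0.001]
ft_force: [0.5, -0.2, -0.0]
grip_width: 0.0343
```

Run:
```python
from fin import *
plan([.5747,.0833,.1784],Rt(179.7,0))
p,d,c=snap("wrist","w25"); edges("w25"); latch("w25",.022,new=False)
uv=proj(c,[[.5745,.008,.022]])[0].astype(int); print(uv,c['origin'])
cv2.imwrite("pics/w25c.png",cv2.resize(p[max(uv[1]-40,0):uv[1]+40,250:400,::-1],None,fx=5,fy=5,interpolation=cv2.INTER_CUBIC))
p,d,c=snap("scene","s25"); cv2.imwrite("pics/s25c.png",cv2.resize(p[190:320,170:370,::-1],None,fx=3.8,fy=3.8,interpolation=cv2.INTER_CUBIC))
```

```text
clock 33.6 eef [0.5757 0.0844 0.1813] F [ 0.5 -0.2 -0. ] w 0.0343 q [ 0.14  0.44  0.11  1.25  0.   -1.42]
 lin mm [ 1.  -1.1  2.9]  rot [ 0.07 -0.1  -0.08]
edge [7.6 7.4 7.6 7.4 7.2 7.2 7.2 7.2]
line [8.27 8.27 8.24 8.24 8.16 7.86 7.84 7.83 7.82 7.8 ]
edge y 7.35 slope -0.39deg; line y 8.03 slope -0.34deg; to go 0.68
latch rect [574.6 -22.5] [116.7  56.1] 89.59 z 0.0263
[324 130] [0.57566435 0.00798993 0.30701977]
```

View pics/w25c.png

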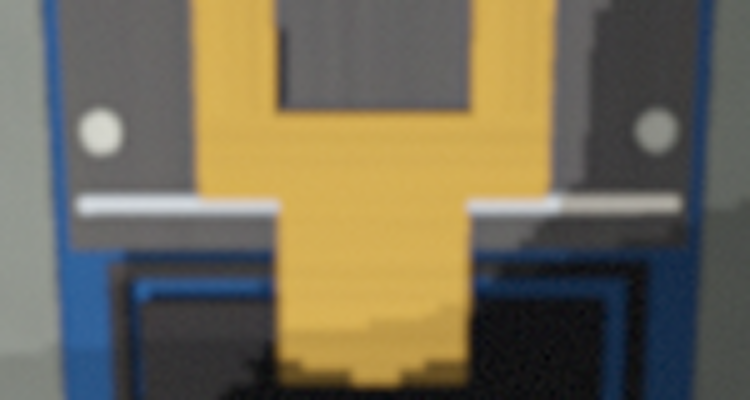

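View pics/s25c.png

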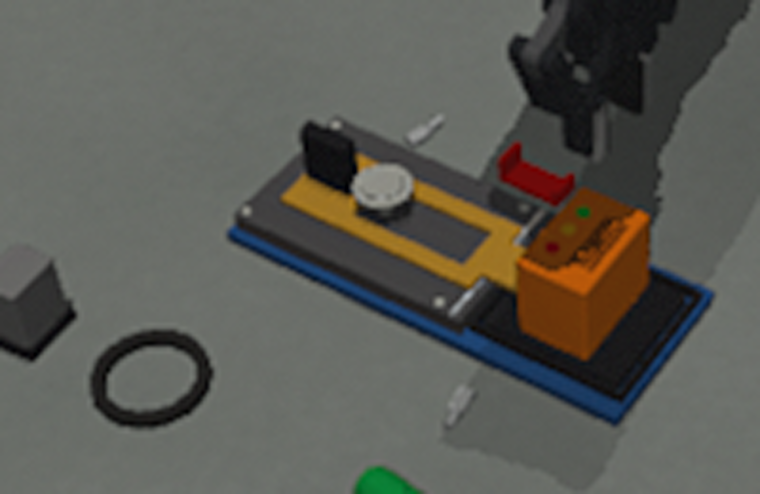

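Run:
```python
from h import *
print(bot.job_done()); print(bot.get_obs()['clock'])
```

```text
the job is handed in; nothing more can be done
None
the job is handed in; nothing more can be done
```

I seated the switch in the cradle, hooked the brass latch under the stud head, and slid it to the white line. I handed the job in at about 33.7 s with the gripper open, well clear of everything.

- **Switch:** after release its top read 76.2 mm above the bench (76 expected) and its foot top about 18 mm. It sat within about 0.5 mm of the cradle's centre.
- **Latch:** I tilted it 35° to pass the head, then lowered it level, with no contact force on the way in. Its top read 26.3 mm (26 expected), so it lies flat on the pad. The stud's shank is in the eye, the head is over the rails, and the tongue reaches over the switch's foot.
- **Line:** from directly overhead, the front shoulder edge is about 0.7 mm short of the line's centre, so it still lies on the 2 mm line. It is parallel to the line to about 0.1°.
- **Fine adjustment:** I regripped the latch three times. The first slide barely moved it, the second overshot by about 0.6 mm, and the third pulled it back further than commanded. I stopped there because another regrip was not likely to do better.
- **Disagreement between views:** slanted camera views differed from the overhead view by 0.2–0.6 mm. I trusted the overhead one.
- **Other things on the bench:** I saw no change in the clip, spade connectors, screwdriver, gasket or relay in the pictures, but did not measure their positions.

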